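# Mesh check and sorting of spur gears against a master gear

## Robot

A 7-joint arm with a two-finger parallel gripper is mounted at the origin on the work surface; the furniture and walls round the work are solid. World frame = base frame: x ahead of the robot, y to its left, z up, the work surface at z = 0. Lengths are in m, angles in rad, forces in N, time in s.
With the tool pointing down it reaches from about 0.4 to 0.85 m from the base axis. Payload 10.4 kg.
Tool frame: the origin (TCP) lies midway between the tips of the shut fingers; the grasp point (between the pads) lies hold_point_z behind it (hold_point_z is the distance from the TCP to the grasp point, in m); z points along the fingers, y is the line along which they close (so a half turn about z gives the same grasp; the last joint's range is limited). The gripper opens to 87 mm and grips with 3 to 60 N. Pads are 19 mm wide; open, the fingers measure 117 mm over their backs; the gripper's body (75 mm by 190 mm) begins 51 mm behind the grasp point.
Start: joints at [-1.366, 0.332, -0.065, 1.46, 0.022, 1.35, -0.088], TCP at [0.141, 0.609, 0.223] pointing down, gripper open.
Joint ranges: [-2.6, 2.6], [-0.5, 2.12], [-1.47, 1.34], [0.16, 2.42], [-1.27, 4.41], [0.06, 2.06], [-2.6, 2.6]. Speed limits (rad/s): [2.22, 2.22, 2.79, 2.79, 3.14, 3.14, 3.14].

## Interface

Orientations are given as a unit quaternion [x, y, z, w].
In Python, from bench import * gives the robot as it stands. The module is installed in compiled form; this text tells all that it offers.
- The arm moves only by the tool drive_tool, never from a script. Its argument "increments" is a list of rows, each a list of 6 numbers: the shift along the tool's x, y, z scaled (see below), then the turn, a rotation vector about the tool's x, y, z scaled (see below). In form: [[dx, dy, dz, rx, ry, rz], ...]. A call has exactly 5 rows; each row is the pose to reach, as a shift and turn from the pose commanded when the call began, along the tool's axes at that moment; what a row does not reach only later rows make up. The controller multiplies each number of a shift by 300 mm and each number of a turn by pi/4 rad. A row lasts 1/12 s, in which the tool goes at most 41.7 mm and 7.16 degrees, less where a joint would pass 70% of its speed; a pose out of reach is approached as far as the arm can. A call with a number of a shift or a turn outside -1 to 1 is refused whole. A call with a gripper value outside its range is refused whole. "claw" is the closure, from 0 (fully open) to 1 (shut), set as the call begins (left out, the last holds). The fingers move at their own pace and stop on an object; "force" is the grip in N (left out, the last holds). Time passes only in rows, so rows that repeat a pose let the fingers close, or fill a call up. It gives the time, the measured TCP pose, the force, the opening and the grip force at its end, in the units of the state.
- read_state(): the state, without advancing time (a new reading comes with each control period).
- camera(name): name is "side" or "top" or "wrist"; returns the picture (480x640x3 uint8, blue, green, red); there is no depth.
- get_calibration(name): a dict with "K" (3x3 intrinsics, pixels), "position" and "rotation" of the camera in the world. Camera axes: x right, y down, z forward; pixel columns grow to the right and rows downward; lengths in m; the calibration is good to about 2 mm. A picture is of the moment at which its call begins: read the wrist's pose just before it. get_calibration takes no time and is no camera call; for the wrist camera it gives the pose at the moment of the call.
- close_job(): hands the job in; it is judged then, once.
The state is a dict: "time": time; "joint_positions": joint angles; "joint_vel": joint speeds; "joint_torque": joint torques, N m; "ee_pos": TCP position; "eef_rot": TCP orientation; "ft_force": force on the tool from outside, world axes, zero at the start; "torque": the same for the moment, N m; "width": finger opening in m; "grip_force": force on a finger pad.
Only numpy, scipy, OpenCV 4.12 (cv2) and the standard library are available. Lean on these libraries where they do the work, as an engineer would, in place of code of your own. Each camera call takes 0.05 s, during which the arm holds its last target. There are 200 camera calls.

## Task

Check the loose spur gears on the mesh tester: set every gear that has the master's tooth pitch on the post where its tooth count (9, 12 or 15) meshes with the master, pushed right down, and with all of them in mesh turn the master, which has a handle on top, anticlockwise fully to its stop and a good quarter turn back. Then take the gears off and stow each one right down on the rack spindle with the disc of its size; if there is a stray with 8 coarse teeth, it belongs flat in the scrap tray. Leave the V-block and the round cap where they are.

Things in the scene. Friction and masses are not known exactly. Their poses are not given: they have to be found in the camera images.
- gear_small: Loose steel spur gear, 9 teeth, 53 mm over the tips, module 5 mm as the master, pitch circle 45 mm, 3 mm play in mesh. Teeth at z 0 to 14 mm; on them a square hub to grip, 26 mm across flats, up to z 42 mm; bore 15 mm right through. Origin: bore axis, underside; z up; x through the middle of a tooth, square to a hub flat. Starts flat on the clipboard (4 mm high); may be absent.
- gear_middle: Loose steel spur gear, 12 teeth, 68 mm over the tips, module 5 mm as the master, pitch circle 60 mm, 3 mm play in mesh. Teeth at z 0 to 14 mm; on them a square hub to grip, 26 mm across flats, up to z 42 mm; bore 15 mm right through. Origin: bore axis, underside; z up; x through the middle of a tooth, square to a hub flat. Starts flat on the clipboard (4 mm high); may be absent.
- gear_large: Loose steel spur gear, 15 teeth, 83 mm over the tips, module 5 mm as the master, pitch circle 75 mm, 3 mm play in mesh. Teeth at z 0 to 14 mm; on them a square hub to grip, 26 mm across flats, up to z 42 mm; bore 15 mm right through. Origin: bore axis, underside; z up; x through the middle of a tooth, square to a hub flat. Starts flat on the clipboard (4 mm high); may be absent.
- gear_coarse: Loose steel spur gear, 8 teeth, 69 mm over the tips, the stray: coarser teeth (module 7.1 mm) that fit no post. Teeth at z 0 to 14 mm; on them a square hub to grip, 26 mm across flats, up to z 42 mm; bore 15 mm right through. Origin: bore axis, underside; z up; x through the middle of a tooth, square to a hub flat. Starts flat on the clipboard (4 mm high); may be absent.
- tester: Mesh tester, fixed: a grey base plate 145 x 230 x 10 mm with the dark master gear at its middle and three bare upright posts around it. Origin: under the master's axis at the bench; x points to the side with the stop bracket (the robot's far right), z up.
- master (a joint): Angle in rad of the dark master gear about its vertical axis, anticlockwise from above. 12 teeth, module 5 mm, pitch circle 60 mm, level with a gear seated on a post (z 10 to 24 mm). At 0 the middle of a tooth points along the tester's x. Light friction (0.03 N m), stays where left; starts at 0 to 0.35; a dog pin meets the stop bracket at 1.5.
- handle (a point): Centre of the master's black handle: an upright flat bar on its axis, 36 mm long (point x), 12 mm thick (point y), 27 mm high (z 48 to 75 mm above the bench); grip it across its thickness. The point turns with the master.
- post_small (a point): Foot of the post nearest to the master (52.5 mm from its axis, on the tester's -x side): where a gear's underside centre comes to rest on the plate's top, 10 mm above the bench. Post 12 mm thick, 30 mm high, tapered tip. The 9-tooth gear meshes here.
- post_middle (a point): Foot of the post 60 mm from the master's axis (tester's +y side), otherwise like post_small. The 12-tooth gear meshes here.
- post_large (a point): Foot of the post farthest from the master (67.5 mm, tester's -y side), otherwise like post_small. The 15-tooth gear meshes here.
- rack: Storage rack, fixed to the bench: a wooden board 250 x 96 x 12 mm with three upright spindles in a row along its x, each on a grey disc of the size of its gear. Origin under the board's middle, z up. The wall with its pin board stands about 0.16 m from the row of spindles, on the rack's -y side.
- spindle_small (a point): Foot of the spindle with the smallest disc (55 mm), at the -x end of the rack, on the board's top (12 mm above the bench), where the underside centre of the 9-tooth gear comes to rest. Spindle 12 mm thick, 46 mm high, tapered tip.
- spindle_middle (a point): The same for the middle spindle, disc 69 mm, 73 mm from spindle_small: for the 12-tooth gear.
- spindle_large (a point): The same for the spindle with the largest disc (85 mm), 87 mm from spindle_middle: for the 15-tooth gear.
- scrap_tray_in (a point): Middle of the inner floor of the square grey scrap tray (92 x 92 mm outside, 24 mm high, walls 4 mm), fixed to the bench.
- v_block: Bystander: small grey steel V-block, 49 x 52 x 34 mm, loose. Origin under its middle.
- centre_cap: Bystander: flat grey round cap, 60 mm wide, 14 mm high, loose. Origin under its middle.

How it is judged:
By the outcome, as a careful person would: the job done as asked, in the order asked, and still so for the second after the job is handed in, with the robot touching nothing.
Of gear_small, gear_middle, gear_large, gear_coarse only 3 to 4 are there at a start; the rules pass over those that are not, and their reading is None.
At some moment in a run one of gear_small, gear_middle, gear_large, gear_coarse may be knocked a few centimetres aside while the robot is not near it.
It also fails if it takes over 210 s, if anything falls off the work surface, if the arm or the gripper's body presses on something with over 40 N, if the wrist force passes 120 N, or if a joint passes its speed limit or range.

## Working session

There is one attempt and no reset: what is moved stays moved. The work goes in short steps, Python scripts to look and compute and a tool call to move; the robot and the scene stay as the last step left them, time stands still between calls to the robot, and variables do not carry over. Pictures are saved under pics/ and viewed, at most 14 in all, crops included, and the job is handed in when it is done.

Besides the shell and the picture viewer there is one more tool, called after "Request:" in YAML: its name, and indented under it one key for each argument. drive_tool: Moves the arm, as the interface text tells. Its arguments: {"type":"object","properties":{"increments":{"type":"array","items":{"type":"array","items":{"type":"number"}}},"claw":{"type":"number"},"force":{"type":"number"}},"required":["increments"]}

```bash
mkdir -p pics; cat > h.py <<'E'
from bench import *
import numpy as np, cv2
from scipy.spatial.transform import Rotation as R
def ray(n,px,z,cal=None):
    c=cal or get_calibration(n); K=np.array(c["K"]);p=np.array(c["position"]);r=np.array(c["rotation"])
    px=np.atleast_2d(px).astype(float); d=(r@np.linalg.inv(K)@np.c_[px,np.ones(len(px))].T).T
    return p+d*((z-p[2])/d[:,2])[:,None]
def proj(P,cal):
    K=np.array(cal["K"]);p=np.array(cal["position"]);r=np.array(cal["rotation"])
    q=(K@r.T@(np.atleast_2d(P)-p).T).T; return q[:,:2]/q[:,2:]
E
python3 - <<'E'
from h import *
s=read_state();print(s)
for n in("top","side"):
    cv2.imwrite(f"pics/{n}0.png",camera(n)); c=get_calibration(n);print(n,c)
print(get_calibration("wrist"))
E
```

```text
{'time': 0.0, 'joint_positions': array([-1.36554918,  0.33284191, -0.0647089 ,  1.46094845,  0.0216267 ,
        1.34987444, -0.08851167]), 'joint_vel': array([ 0.00124734,  0.00134366,  0.00039706, -0.00106303, -0.00024618,
        0.00029324, -0.00143434]), 'joint_torque': array([-6.02379550e-04, -6.23260760e+01,  2.42727762e-02, -3.89887583e+01,
       -6.15022634e-02,  4.01911314e-02,  1.45331410e-04]), 'ee_pos': array([0.14109844, 0.60847354, 0.22176926]), 'eef_rot': array([ 1.13665484e-01,  9.93518840e-01, -6.86967287e-04, -3.48170020e-05]), 'ft_force': array([ 0.45630801, -0.28220569, -0.25965151]), 'torque': array([-0.03586719,  0.01512773, -0.01223966]), 'grip_force': 0.0, 'width': 0.086924715621099}
top {'K': array([[447.32844451,   0.        , 313.99778363],
       [  0.        , 447.32844451, 235.99458496],
       [  0.        ,   0.        ,   1.        ]]), 'position': array([ 0.28719589, -0.02677819,  1.0822604 ]), 'rotation': array([-0.69145531,  0.71416861, -0.07834015,  0.07560136])}
side {'K': array([[466.84140947,   0.        , 320.55269812],
       [  0.        , 466.84140947, 236.55606992],
       [  0.        ,   0.        ,   1.        ]]), 'position': array([0.52062978, 0.9015833 , 0.4534652 ]), 'rotation': array([-6.56170743e-04,  8.32392820e-01, -5.54062082e-01,  1.17034749e-02])}
{'K': array([[406.48524481,   0.        , 321.07211125],
       [  0.        , 406.48524481, 247.16837683],
       [  0.        ,   0.        ,   1.        ]]), 'position': array([0.06677464, 0.6256893 , 0.38486987]), 'rotation': array([0.77471201, 0.61618904, 0.08847089, 0.11092915])}
```

```bash
sed -i 's/r=np.array(c\["rotation"\])/r=R.from_quat(c["rotation"]).as_matrix()/; s/r=np.array(cal\["rotation"\])/r=R.from_quat(cal["rotation"]).as_matrix()/' h.py; python3 -c "
import bench;print([x for x in dir(bench) if x[0]!='_'],getattr(bench,'hold_point_z',None))"
```

```text
['PlanningError', 'camera', 'close_job', 'get_calibration', 'hold_point_z', 'read_state'] 0.0187
```

View pics/top0.png

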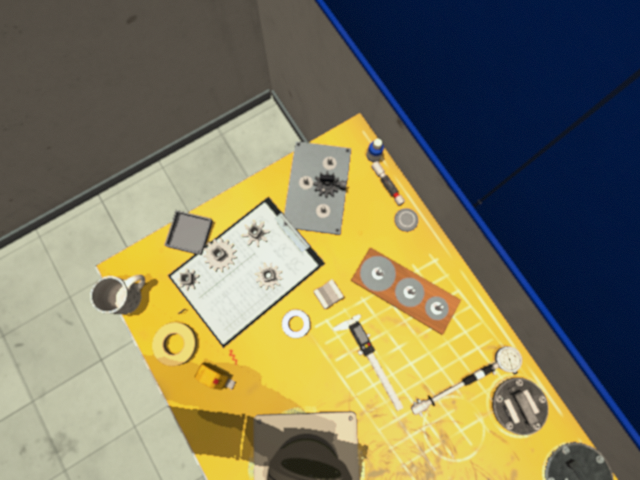

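View pics/side0.png

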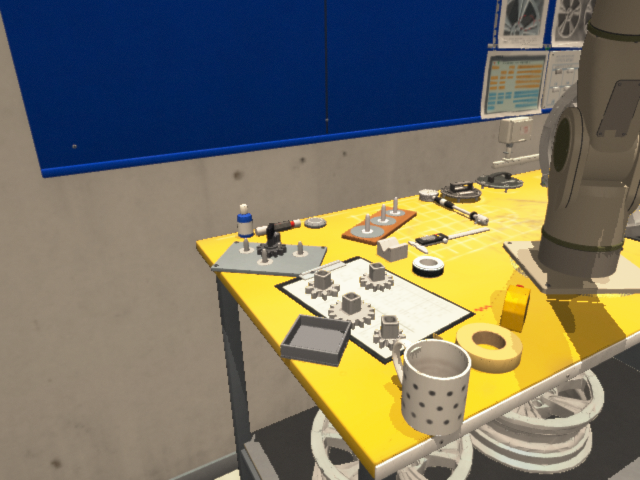

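```bash
python3 - <<'E'
from h import *
np.set_printoptions(precision=4,suppress=True)
f=lambda n,p,z:print(n,ray("top",p,z)[0])
for n,p in dict(g190=(190,278),g221=(221,253),g257=(257,231),g270=(270,274)).items(): f(n,p,.046)
f("post5",(306,183),.04);f("p+",(330,162),.04);f("p-",(323,211),.04);f("master",(327,183),.075)
for n,p in dict(sl=(378,273),sm=(410,291),ss=(438,308)).items(): f(n,p,.035)
f("tray",(190,233),.01);f("vb",(329,293),.03);f("cap",(406,219),.014)
for p in [(299,143),(351,151),(337,235),(286,226)]: f("plate",p,.01)
for p in [(369,248),(461,299),(446,334),(351,280)]: f("rack",p,.012)
im=cv2.imread("pics/top0.png")[130:350,160:480]
cv2.imwrite("pics/topc.png",cv2.resize(im,(800,550),interpolation=cv2.INTER_CUBIC))
c=get_calibration("wrist"); s=read_state()
Rt=R.from_quat(s["eef_rot"]); print(Rt.inv().apply(np.array(c["position"])-s["ee_pos"]), (Rt.inv()*R.from_quat(c["rotation"])).as_matrix());print(Rt.as_matrix())
E
```

```text
g190 [0.4262 0.2567 0.046 ]
g221 [0.4829 0.1854 0.046 ]
g257 [0.5333 0.1005 0.046 ]
g270 [0.4295 0.0708 0.046 ]
post5 [ 0.6517 -0.0193  0.04  ]
p+ [ 0.7045 -0.0803  0.04  ]
p- [ 0.5793 -0.0584  0.04  ]
master [ 0.6379 -0.0693  0.075 ]
sl [ 0.4252 -0.1824  0.035 ]
sm [ 0.3805 -0.2544  0.035 ]
ss [ 0.3393 -0.3161  0.035 ]
tray [0.5422 0.2696 0.01  ]
vb [ 0.3825 -0.0654  0.03  ]
cap [ 0.5595 -0.2631  0.014 ]
plate [ 0.7711 -0.0042  0.01  ]
plate [ 0.7448 -0.1369  0.01  ]
plate [ 0.5255 -0.0914  0.01  ]
plate [0.5523 0.0334 0.01  ]
rack [ 0.4901 -0.1678  0.012 ]
rack [ 0.3598 -0.3791  0.012 ]
rack [ 0.2799 -0.3356  0.012 ]
rack [ 0.4134 -0.12    0.012 ]
[ 0.0763 -0.0003 -0.163 ] [[ 0.0009 -0.9597 -0.2809]
 [ 1.      0.0004  0.0018]
 [-0.0016 -0.2809  0.9597]]
[[-0.9742  0.2259 -0.0003]
 [ 0.2259  0.9742 -0.0012]
 [-0.     -0.0012 -1.    ]]
```

View pics/topc.png

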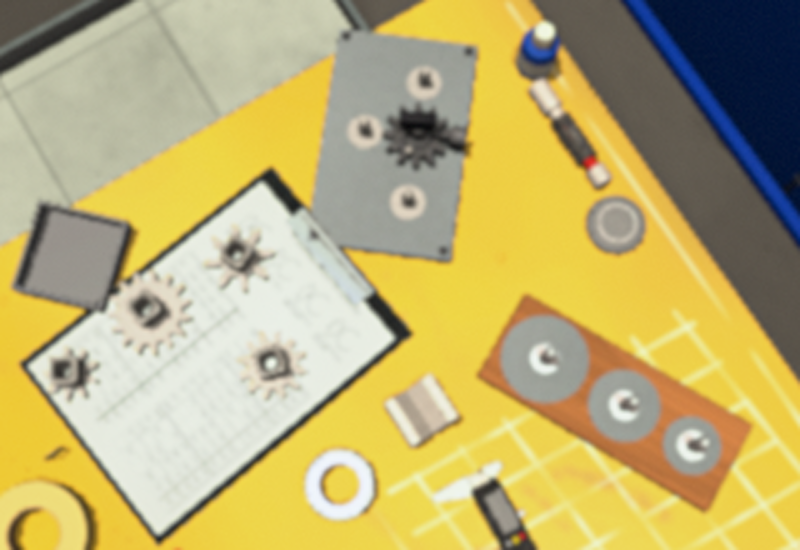

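```bash
cat >> h.py <<'E'
def tgt(xyz,yaw):  # yaw = heading of tool y axis from world +x, deg, tool down
    a=np.deg2rad(yaw); y=np.array([np.cos(a),np.sin(a),0]); z=np.array([0,0,-1.]); x=np.cross(y,z)
    return np.array(xyz,float),R.from_matrix(np.c_[x,y,z])
def yawof(q): v=R.from_quat(q).as_matrix()[:,1]; return np.degrees(np.arctan2(v[1],v[0]))
def plan(*wps,tail=()):
    s=read_state(); p,r=np.array(s["ee_pos"]),R.from_quat(s["eef_rot"])
    print("t",round(s["time"],2),"at",np.round(p,4),"yaw",round(yawof(s["eef_rot"]),1),"w",round(s["width"],4),"F",np.round(s["ft_force"],1))
    for w in wps:
        pt,rt=tgt(*w); D=(r.inv()*rt).as_rotvec(); n=int(max(np.ceil(np.linalg.norm(pt-p)/.195),np.ceil(np.degrees(np.linalg.norm(D))/33),1))
        for i in range(1,n+1):
            pi=p+(pt-p)*(i/n); ri=r*R.from_rotvec(D*i/n)
            a=p+(pt-p)*((i-1)/n); b=r*R.from_rotvec(D*(i-1)/n)
            print("  ",np.round(np.r_[b.inv().apply(pi-a)/.3,(b.inv()*ri).as_rotvec()/(np.pi/4)],4).tolist())
        p,r=pt,rt
        print("  -> ",w)
E
python3 - <<'E'
from h import *
plan(((.44,.13,.32),90))
E
```

```text
t 0.1 at [0.1411 0.6085 0.2218] yaw 76.9 w 0.0871 F [-0.   0.4 -0.5]
   [-0.4436, -0.4431, -0.1085, -0.0005, -0.0001, -0.0967]
   [-0.4087, -0.4754, -0.1087, -0.0005, -0.0001, -0.0967]
   [-0.3715, -0.505, -0.1089, -0.0005, -0.0001, -0.0967]
  ->  ((0.44, 0.13, 0.32), 90)
```

Request:
drive_tool:
  increments:
    - [-0.4436, -0.4431, -0.1085, 0, 0, -0.0967]
    - [-0.4436, -0.4431, -0.1085, 0, 0, -0.0967]
    - [-0.4436, -0.4431, -0.1085, 0, 0, -0.0967]
    - [-0.4436, -0.4431, -0.1085, 0, 0, -0.0967]
    - [-0.4436, -0.4431, -0.1085, 0, 0, -0.0967]

```text
time: 0.52
ee_pos: [0.2436, 0.4457, 0.2557]
eef_rot: [0.078, 0.997, -0.0, 0.0]
ft_force: [0.9, 0.7, 0.3]
width: 0.0876
grip_force: 0.0
```

Request:
drive_tool:
  increments:
    - [-0.4087, -0.4754, -0.1087, 0, 0, -0.0967]
    - [-0.4087, -0.4754, -0.1087, 0, 0, -0.0967]
    - [-0.4087, -0.4754, -0.1087, 0, 0, -0.0967]
    - [-0.4087, -0.4754, -0.1087, 0, 0, -0.0967]
    - [-0.4087, -0.4754, -0.1087, 0, 0, -0.0967]

```text
time: 0.93
ee_pos: [0.3426, 0.2858, 0.2885]
eef_rot: [0.04, 0.999, 0.0, 0.0]
ft_force: [0.4, -0.2, -0.1]
width: 0.0872
grip_force: 0.0
```

Request:
drive_tool:
  increments:
    - [-0.3715, -0.505, -0.1089, 0, 0, -0.0967]
    - [-0.3715, -0.505, -0.1089, 0, 0, -0.0967]
    - [-0.3715, -0.505, -0.1089, 0, 0, -0.0967]
    - [-0.3715, -0.505, -0.1089, 0, 0, -0.0967]
    - [-0.3715, -0.505, -0.1089, 0, 0, -0.0967]

```text
time: 1.35
ee_pos: [0.4417, 0.1258, 0.3212]
eef_rot: [0.002, 1.0, 0.0, 0.001]
ft_force: [0.4, -0.3, 0.6]
width: 0.0872
grip_force: 0.0
```

```bash
python3 - <<'E'
from h import *
import json
c=get_calibration("wrist"); im=camera("wrist"); cv2.imwrite("pics/w1.png",im)
json.dump({k:np.array(v).tolist() for k,v in c.items()},open("w1.json","w"))
plan()
E
```

```text
t 1.4 at [0.4434 0.123  0.3217] yaw 89.5 w 0.0873 F [ 0.1 -4.2 -0.3]
```

View pics/w1.png

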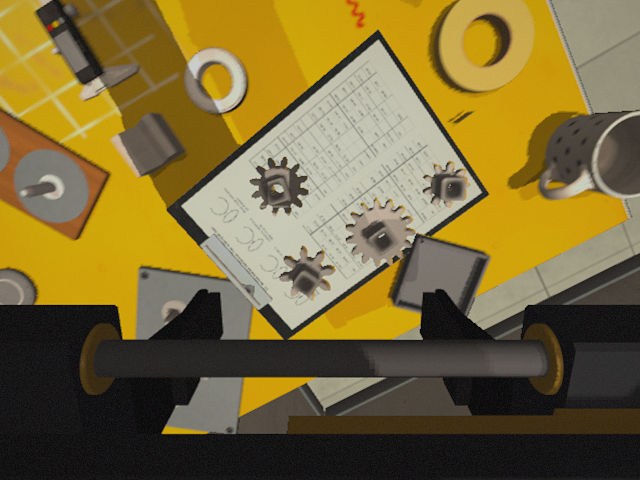

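```bash
cat >> h.py <<'E'
import json
from scipy.optimize import minimize
G={"small":(9,22.5,26.5),"middle":(12,30,34),"large":(15,37.5,41.5),"coarse":(8,28.4,34.5),"master":(12,30,34)}
def outline(kind,step=.6):
    N,Rp,Rt=G[kind]; m=2*Rp/N; Rr=Rp-1.15*m; w=np.pi*m/2-1.5
    hp=w/2/Rp; ht=(w/2-.36*(Rt-Rp))/Rt; hr=(w/2+.36*(Rp-Rr))/Rr
    P=[]
    for k in range(N):
        a=2*np.pi*k/N
        P+=[(Rr,a-hr),(Rt,a-ht),(Rt,a+ht),(Rr,a+hr)]
    P=np.array([(r*np.cos(t),r*np.sin(t)) for r,t in P]); Q=np.roll(P,-1,0)
    n=np.maximum((np.hypot(*(Q-P).T)/step).astype(int),1)
    return np.vstack([p+(q-p)*np.linspace(0,1,k,endpoint=False)[:,None] for p,q,k in zip(P,Q,n)])/1000
def fitgear(im,cal,kind,xy,z,span=.008,th0=None):
    N=G[kind][0]; g=cv2.GaussianBlur(im,(0,0),.8); 
    e=cv2.Canny(g,40,110); dt=np.minimum(cv2.distanceTransform(255-e,cv2.DIST_L2,5),5)
    o=outline(kind); per=2*np.pi/N
    def cost(v):
        c,s=np.cos(v[2]),np.sin(v[2]); P=np.c_[o@np.array([[c,s],[-s,c]])+v[:2],np.full(len(o),z)]
        q=proj(P,cal).astype(np.float32); return cv2.remap(dt,q[:,:1],q[:,1:],cv2.INTER_LINEAR,borderValue=5).mean()
    best=[]
    for dx in np.arange(-span,span+1e-9,.002):
        for dy in np.arange(-span,span+1e-9,.002):
            for t in np.linspace(0,per,14,endpoint=False):
                v=(xy[0]+dx,xy[1]+dy,t); best.append((cost(v),v))
    best=sorted(best)[:6]
    r=min((minimize(cost,v,method="Nelder-Mead",options=dict(initial_simplex=np.array(v)+np.vstack([np.zeros(3),np.diag([.001,.001,.03])]))) for _,v in best),key=lambda r:r.fun)
    v=r.x; v[2]%=per
    return v,r.fun
def draw(im,cal,kind,v,z,col):
    o=outline(kind); c,s=np.cos(v[2]),np.sin(v[2]); P=np.c_[o@np.array([[c,s],[-s,c]])+v[:2],np.full(len(o),z)]
    for q in proj(P,cal): cv2.circle(im,tuple(int(round(t)) for t in q),0,col,-1)
def save(tag):
    c=get_calibration("wrist"); im=camera("wrist"); cv2.imwrite(f"pics/{tag}.png",im)
    json.dump({k:np.array(v).tolist() for k,v in c.items()},open(f"{tag}.json","w")); return im,c
E
python3 - <<'E'
from h import *
im=cv2.imread("pics/w1.png");c=json.load(open("w1.json"))
pts={"middle":(279,186),"coarse":(307,273),"large":(380,231),"small":(446,185)}
dr=im.copy()
for k,p in pts.items():
    xy=ray("w",p,.018,c)[0][:2]; v,f=fitgear(im,c,k,xy,.018,.010)
    print(k,np.round(xy,4),np.round(v[:2],4),round(np.degrees(v[2]),1),round(f,2)); draw(dr,c,k,v,.018,(0,0,255))
cv2.imwrite("pics/w1f.png",cv2.resize(dr[100:340,180:500],(800,600),interpolation=cv2.INTER_NEAREST))
plan(((.50,-.03,.30),90),((.36,-.2,.30),90))
E
```

```text
middle [0.4292 0.0781] [0.4297 0.0782] 17.9 0.35
coarse [0.5351 0.1088] [0.5357 0.1086] 8.8 0.58
large [0.4827 0.1958] [0.4853 0.1957] 19.6 0.54
small [0.4288 0.2693] [0.4287 0.2703] 10.7 0.68
t 1.4 at [0.4434 0.123  0.3217] yaw 89.5 w 0.0873 F [ 0.1 -4.2 -0.3]
   [-0.1927, -0.5084, 0.0728, -0.0002, 0.0029, -0.0106]
  ->  ((0.5, -0.03, 0.3), 90)
   [0.2333, -0.2833, 0.0, 0.0, 0.0, 0.0]
   [0.2333, -0.2833, 0.0, 0.0, 0.0, 0.0]
  ->  ((0.36, -0.2, 0.3), 90)
```

View pics/w1f.png

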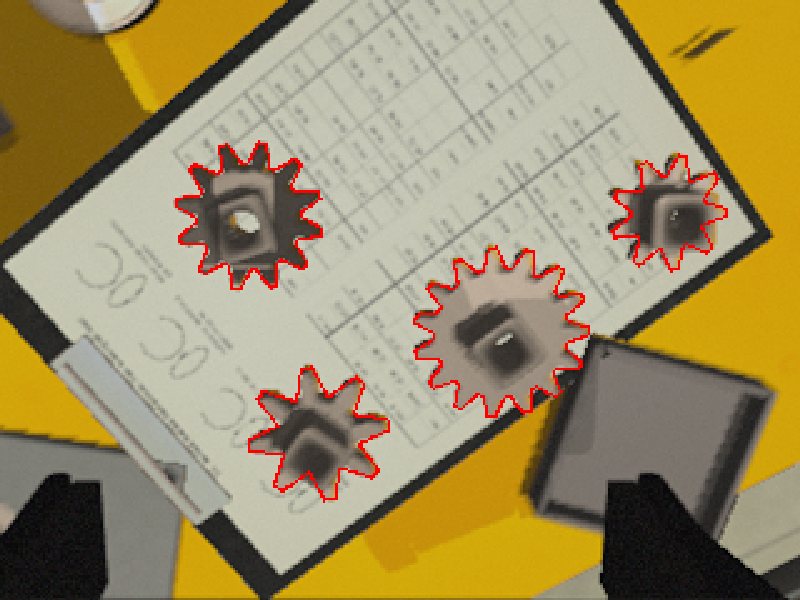

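Request:
drive_tool:
  increments:
    - [-0.27, -0.56, 0.0728, 0, 0.003, -0.0106]
    - [-0.27, -0.56, 0.0728, 0, 0.003, -0.0106]
    - [-0.27, -0.56, 0.0728, 0, 0.003, -0.0106]
    - [-0.27, -0.56, 0.0728, 0, 0.003, -0.0106]
    - [-0.27, -0.56, 0.0728, 0, 0.003, -0.0106]

```text
time: 1.82
ee_pos: [0.5215, -0.0427, 0.298]
eef_rot: [-0.002, 1.0, -0.001, -0.001]
ft_force: [0.0, -0.7, 0.3]
width: 0.0871
grip_force: 0.0
```

Request:
drive_tool:
  increments:
    - [0, 0, 0, 0, 0, 0]
    - [0, 0, 0, 0, 0, 0]
    - [0, 0, 0, 0, 0, 0]
    - [0, 0, 0, 0, 0, 0]
    - [0, 0, 0, 0, 0, 0]

```text
time: 2.23
ee_pos: [0.5209, -0.0364, 0.2986]
eef_rot: [-0.005, 1.0, 0.0, -0.001]
ft_force: [1.0, 0.6, 0.9]
width: 0.087
grip_force: 0.0
```

```bash
python3 - <<'E'
from h import *
save("w2"); plan(((.36,-.2,.30),90))
E
```

```text
t 2.28 at [ 0.5209 -0.0366  0.2987] yaw 90.6 w 0.087 F [ 1.  -0.7 -0.2]
   [0.271, -0.2695, -0.0018, 0.0004, -0.0013, 0.0065]
   [0.2696, -0.2709, -0.002, 0.0004, -0.0013, 0.0065]
  ->  ((0.36, -0.2, 0.3), 90)
```

View pics/w2.png

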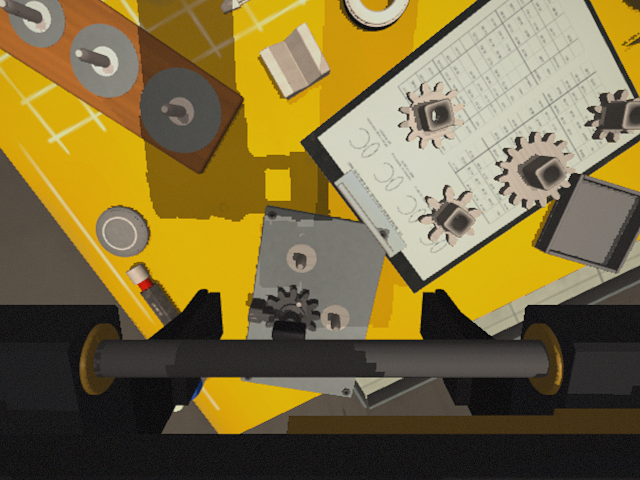

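Request:
drive_tool:
  increments:
    - [-0.38, -0.08, 0.06, 0, 0, 0.006]
    - [-0.38, -0.08, 0.06, 0, 0, 0.006]
    - [-0.38, -0.08, 0.06, 0, 0, 0.006]
    - [-0.38, -0.08, 0.06, 0, 0, 0.006]
    - [-0.38, -0.08, 0.06, 0, 0, 0.006]

```text
time: 2.7
ee_pos: [0.6357, -0.0604, 0.2778]
eef_rot: [-0.002, 1.0, -0.001, -0.003]
ft_force: [-1.5, -0.6, 0.1]
width: 0.0869
grip_force: 0.0
```

Request:
drive_tool:
  increments:
    - [0, 0, 0, 0, 0, 0]
    - [0, 0, 0, 0, 0, 0]
    - [0, 0, 0, 0, 0, 0]
    - [0, 0, 0, 0, 0, 0]
    - [0, 0, 0, 0, 0, 0]

```text
time: 3.12
ee_pos: [0.6349, -0.0604, 0.2812]
eef_rot: [-0.002, 1.0, 0.001, -0.0]
ft_force: [0.1, 0.1, 0.2]
width: 0.0872
grip_force: 0.0
```

```bash
python3 - <<'E'
from h import *
im,c=save("w3"); plan()
p=proj([[.643,-.069,.024]],c)[0];print(p)
v,f=fitgear(im,c,"master",(.643,-.069),.024,.012); print(v,np.degrees(v[2]),f)
dr=im.copy(); draw(dr,c,"master",v,.024,(0,0,255))
x0=int(min(max(p[0]-160,0),320));cv2.imwrite("pics/w3f.png",cv2.resize(dr[60:300,x0:x0+320],(800,600),interpolation=cv2.INTER_NEAREST));print(x0)
E
```

```text
t 3.17 at [ 0.6349 -0.0605  0.281 ] yaw 90.2 w 0.0873 F [-0.3 -0.5 -0.5]
[312.3220334  211.98127593]
[ 0.65460562 -0.06940578  0.43056378] 24.669487302362413 0.9089153409004211
152
```

View pics/w3f.png

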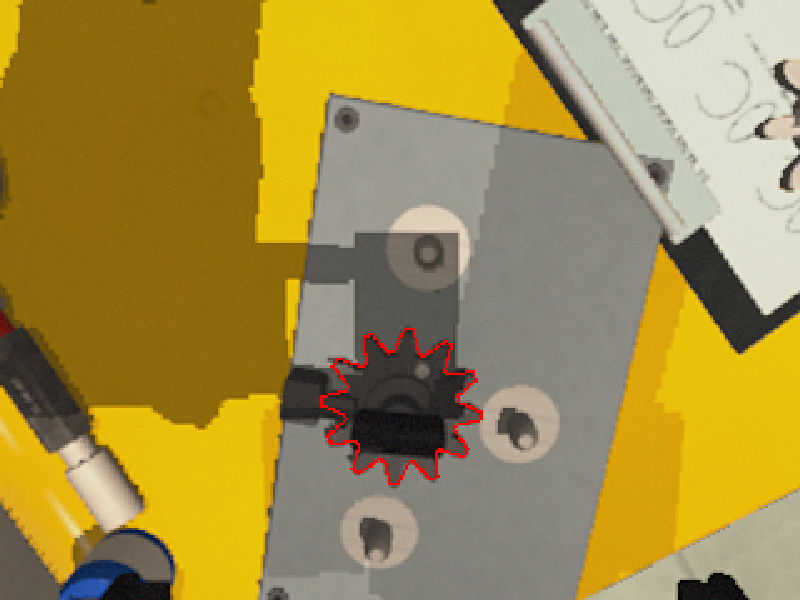

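```bash
python3 - <<'E'
from h import *
im=cv2.imread("pics/w3.png");c=json.load(open("w3.json"))
# refine washers: centroid of pinkish bright
P=[]
for n,p in dict(l=(323.2,159.2),s=(359.6,229.6),m=(303.6,272.4)).items():
    q=ray("w",p,.0105,c)[0]; P.append(q[:2]); print(n,q)
T=np.array([[0,-67.5],[-52.5,0],[0,60],[0,0]])/1000
P=np.array(P+[[.6546,-.0694]])
a=T-T.mean(0);b=P-P.mean(0)
th=np.arctan2((a[:,0]*b[:,1]-a[:,1]*b[:,0]).sum(),(a*b).sum()); M=np.array([[np.cos(th),-np.sin(th)],[np.sin(th),np.cos(th)]])
t=P.mean(0)-M@T.mean(0); print(np.degrees(th),t,"res mm",1000*(P-(T@M.T+t)))
print(T@M.T+t,"master",(24.67-np.degrees(th))%30)
# plate edges for angle
for p in [(284,98),(250,300)]:pass
q=ray("w",[(330/2.5+152,95/2.5+60),(263/2.5+152,590/2.5+60)],.01,c);d=q[0]-q[1];print("plate -y edge dir",np.degrees(np.arctan2(d[1],d[0]))+90)
E
```

```text
l [ 0.58957337 -0.05780744  0.0105    ]
s [ 0.66514171 -0.01734592  0.0105    ]
m [ 0.71525781 -0.07919514  0.0105    ]
-99.8159728502661 [ 0.65575317 -0.06918964] res mm [[ 0.3320298  -0.12548277]
 [ 0.43812179  0.11229901]
 [ 0.38301816  0.22354651]
 [-1.15316974 -0.21036275]]
[[ 0.58924134 -0.05768195]
 [ 0.66470359 -0.01745822]
 [ 0.71487479 -0.07941869]
 [ 0.65575317 -0.06918964]] master 4.4859728502661085
plate -y edge dir 260.6693132790904
```

```bash
cat >> h.py <<'E'
def fithub(im,cal,xy,z,cands):
    g=cv2.GaussianBlur(im,(0,0),.7); e=cv2.Canny(g,25,80); dt=np.minimum(cv2.distanceTransform(255-e,cv2.DIST_L2,5),4)
    t=np.linspace(-.013,.013,40); sq=np.vstack([np.c_[t,t*0+.013],np.c_[t,t*0-.013],np.c_[t*0+.013,t],np.c_[t*0-.013,t]])
    out=[]
    for a in cands:
        c,s=np.cos(np.radians(a)),np.sin(np.radians(a)); o=sq@np.array([[c,s],[-s,c]])
        b=(9,)
        for dx in np.arange(-.004,.0041,.0005):
            for dy in np.arange(-.004,.0041,.0005):
                q=proj(np.c_[o+xy+[dx,dy],np.full(len(o),z)],cal).astype(np.float32)
                b=min(b,(cv2.remap(dt,q[:,:1],q[:,1:],cv2.INTER_LINEAR,borderValue=4).mean(),dx,dy))
        out.append((round(float(b[0]),2),round(a%90,1),round(xy[0]+b[1],4),round(xy[1]+b[2],4)))
    return sorted(out)
def cands(kind,th): # flats mod 90
    return sorted({round((th+360/G[kind][0]*k)%90,2) for k in range(G[kind][0])})
E
python3 - <<'E'
from h import *
im=cv2.imread("pics/w1.png");c=json.load(open("w1.json"))
for k,xy,t in [("middle",(.4297,.0782),17.9),("coarse",(.5357,.1086),8.8),("large",(.4853,.1957),19.6),("small",(.4287,.2703),10.7)]:
    print(k,fithub(im,c,np.array(xy),.046,cands(k,t))[:4])
plan(((.4297,.0782,.19),107.9))
E
```

```text
middle [(0.81, 17.9, np.float64(0.4312), np.float64(0.0767)), (0.98, 77.9, np.float64(0.4337), np.float64(0.0777)), (1.1, 47.9, np.float64(0.4257), np.float64(0.0752))]
coarse [(0.63, 53.8, np.float64(0.5377), np.float64(0.1081)), (0.82, 8.8, np.float64(0.5397), np.float64(0.1106))]
large [(0.68, 37.6, np.float64(0.4873), np.float64(0.1947)), (0.71, 43.6, np.float64(0.4873), np.float64(0.1947)), (0.82, 31.6, np.float64(0.4868), np.float64(0.1947)), (0.89, 49.6, np.float64(0.4878), np.float64(0.1947))]
small [(0.61, 10.7, np.float64(0.4292), np.float64(0.2688)), (0.73, 0.7, np.float64(0.4287), np.float64(0.2683)), (0.74, 80.7, np.float64(0.4267), np.float64(0.2693)), (0.8, 50.7, np.float64(0.4252), np.float64(0.2683))]
t 3.17 at [ 0.6349 -0.0605  0.281 ] yaw 90.2 w 0.0873 F [-0.3 -0.5 -0.5]
   [0.341, 0.2324, 0.1523, 0.0007, -0.0007, -0.1964]
   [0.3013, 0.2821, 0.1519, 0.0007, -0.0007, -0.1964]
  ->  ((0.4297, 0.0782, 0.19), 107.9)
```

Request:
drive_tool:
  increments:
    - [0.341, 0.2324, 0.1523, 0, 0, -0.1964]
    - [0.341, 0.2324, 0.1523, 0, 0, -0.1964]
    - [0.341, 0.2324, 0.1523, 0, 0, -0.1964]
    - [0.341, 0.2324, 0.1523, 0, 0, -0.1964]
    - [0.341, 0.2324, 0.1523, 0, 0, -0.1964]
  claw: 0.35

```text
time: 3.58
ee_pos: [0.5301, 0.0109, 0.234]
eef_rot: [-0.081, 0.997, 0.001, -0.002]
ft_force: [0.7, 0.7, 0.7]
width: 0.0621
grip_force: 0.0
```

Request:
drive_tool:
  increments:
    - [0.3013, 0.2821, 0.1519, 0, 0, -0.1964]
    - [0.3013, 0.2821, 0.1519, 0, 0, -0.1964]
    - [0.3013, 0.2821, 0.1519, 0, 0, -0.1964]
    - [0.3013, 0.2821, 0.1519, 0, 0, -0.1964]
    - [0.3013, 0.2821, 0.1519, 0, 0, -0.1964]

```text
time: 4.0
ee_pos: [0.4287, 0.0791, 0.1894]
eef_rot: [-0.157, 0.988, 0.001, -0.001]
ft_force: [0.1, 0.4, -0.0]
width: 0.0567
grip_force: 0.0
```

Request:
drive_tool:
  increments:
    - [0, 0, 0, 0, 0, 0]
    - [0, 0, 0, 0, 0, 0]
    - [0, 0, 0, 0, 0, 0]
    - [0, 0, 0, 0, 0, 0]
    - [0, 0, 0, 0, 0, 0]

```text
time: 4.42
ee_pos: [0.4305, 0.0774, 0.1896]
eef_rot: [-0.155, 0.988, 0.0, -0.001]
ft_force: [-0.4, 0.8, 0.3]
width: 0.0565
grip_force: 0.0
```

```bash
python3 - <<'E'
from h import *
im,c=save("w4"); plan()
v,f=fitgear(im,c,"middle",(.4297,.0782),.018,.006); print(v,np.degrees(v[2]),f)
th=np.degrees(v[2]); print(fithub(im,c,v[:2],.046,cands("middle",th)))
draw(im,c,"middle",v,.018,(0,0,255)); cv2.imwrite("pics/w4f.png",im)
plan(((v[0],v[1],.045),th+90),((v[0],v[1],.022),th+90))
E
```

```text
t 4.47 at [0.4303 0.0776 0.1896] yaw 107.8 w 0.0565 F [ 0.1 -0.1  0.1]
[0.42943796 0.07744329 0.31753363] 18.19333678207457 0.5076460242271423
[(2.16, np.float64(48.2), np.float64(0.4334), np.float64(0.0809)), (2.24, np.float64(78.2), np.float64(0.4334), np.float64(0.0814)), (2.31, np.float64(18.2), np.float64(0.4304), np.float64(0.0774))]
t 4.47 at [0.4303 0.0776 0.1896] yaw 107.8 w 0.0565 F [ 0.1 -0.1  0.1]
   [0.0019, 0.0002, 0.4819, 0.0006, -0.0027, -0.008]
  ->  ((np.float64(0.42943795699014975), np.float64(0.07744329370358853), 0.045), np.float64(108.19333678207457))
   [0.0, 0.0, 0.0767, 0.0, 0.0, 0.0]
  ->  ((np.float64(0.42943795699014975), np.float64(0.07744329370358853), 0.022), np.float64(108.19333678207457))
```

View pics/w4f.png

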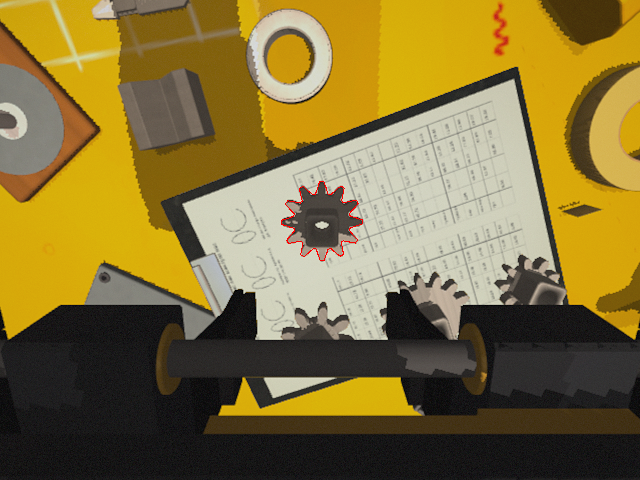

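Request:
drive_tool:
  increments:
    - [0, 0, 0.1, 0, 0, -0.004]
    - [0.001, 0, 0.22, 0, 0, -0.008]
    - [0.0019, 0, 0.34, 0, 0, -0.008]
    - [0.0019, 0, 0.44, 0, 0, -0.008]
    - [0.0019, 0, 0.48, 0, 0, -0.008]

```text
time: 4.88
ee_pos: [0.4269, 0.0768, 0.042]
eef_rot: [-0.158, 0.987, -0.001, -0.003]
ft_force: [-0.8, -1.3, -0.6]
width: 0.0569
grip_force: 0.0
```

Request:
drive_tool:
  increments:
    - [0, 0, 0.03, 0, 0, 0]
    - [0, 0, 0.06, 0, 0, 0]
    - [0, 0, 0.077, 0, 0, 0]
    - [0, 0, 0.077, 0, 0, 0]
    - [0, 0, 0.077, 0, 0, 0]

```text
time: 5.3
ee_pos: [0.4294, 0.0779, 0.0229]
eef_rot: [-0.159, 0.987, 0.0, -0.001]
ft_force: [0.0, 0.1, 0.5]
width: 0.0565
grip_force: 0.0
```

Request:
drive_tool:
  increments:
    - [0, 0, 0, 0, 0, 0]
    - [0, 0, 0, 0, 0, 0]
    - [0, 0, 0, 0, 0, 0]
    - [0, 0, 0, 0, 0, 0]
    - [0, 0, 0, 0, 0, 0]
  claw: 1
  force: 30

```text
time: 5.72
ee_pos: [0.429, 0.0779, 0.0226]
eef_rot: [-0.159, 0.987, 0.0, -0.001]
ft_force: [-0.3, -0.2, 0.2]
width: 0.0306
grip_force: 0.0
```

```bash
python3 - <<'E'
from h import *
plan(((.43,.0778,.13),108.2))
E
```

```text
t 5.72 at [0.429  0.0779 0.0226] yaw 108.2 w 0.0306 F [-0.3 -0.2  0.2]
   [-0.0023, -0.001, -0.3581, 0.0013, -0.0023, 0.001]
  ->  ((0.43, 0.0778, 0.13), 108.2)
```

Request:
drive_tool:
  increments:
    - [0, 0, 0, 0, 0, 0]
    - [0, 0, 0, 0, 0, 0]
    - [0, 0, 0, 0, 0, 0]
    - [0, 0, 0, 0, 0, 0]
    - [0, 0, -0.02, 0, 0, 0]

```text
time: 6.13
ee_pos: [0.4282, 0.0775, 0.0277]
eef_rot: [-0.159, 0.987, -0.0, -0.002]
ft_force: [-0.4, -0.5, -2.0]
width: 0.0259
grip_force: 30.0
```

Request:
drive_tool:
  increments:
    - [0, 0, -0.1, 0, 0, 0]
    - [0, 0, -0.2, 0, 0, 0]
    - [0, 0, -0.34, 0, 0, 0]
    - [0, 0, -0.34, 0, 0, 0]
    - [0, 0, -0.34, 0, 0, 0]

```text
time: 6.55
ee_pos: [0.4304, 0.0783, 0.1324]
eef_rot: [-0.159, 0.987, 0.001, 0.001]
ft_force: [-0.3, 0.2, -2.7]
width: 0.0256
grip_force: 30.0
```

```bash
python3 - <<'E'
from h import *
plan(((.7149,-.0794,.13),90.8))
E
```

```text
t 6.55 at [0.4304 0.0783 0.1324] yaw 108.2 w 0.0256 F [-0.3  0.2 -2.7]
   [-0.3681, -0.398, 0.0041, 0.0015, 0.0011, 0.1938]
   [-0.4242, -0.3376, 0.0041, 0.0015, 0.0011, 0.1938]
  ->  ((0.7149, -0.0794, 0.13), 90.8)
```

Request:
drive_tool:
  increments:
    - [-0.368, -0.398, 0.004, 0, 0, 0.1938]
    - [-0.368, -0.398, 0.004, 0, 0, 0.1938]
    - [-0.368, -0.398, 0.004, 0, 0, 0.1938]
    - [-0.368, -0.398, 0.004, 0, 0, 0.1938]
    - [-0.368, -0.398, 0.004, 0, 0, 0.1938]

```text
time: 6.97
ee_pos: [0.5744, -0.0059, 0.1261]
eef_rot: [-0.081, 0.997, -0.003, -0.002]
ft_force: [-2.0, 0.1, -2.6]
width: 0.026
grip_force: 30.0
```

Request:
drive_tool:
  increments:
    - [-0.4242, -0.3376, 0.004, 0, 0, 0.1938]
    - [-0.4242, -0.3376, 0.004, 0, 0, 0.1938]
    - [-0.4242, -0.3376, 0.004, 0, 0, 0.1938]
    - [-0.4242, -0.3376, 0.004, 0, 0, 0.1938]
    - [-0.4242, -0.3376, 0.004, 0, 0, 0.1938]

```text
time: 7.38
ee_pos: [0.7157, -0.0849, 0.1226]
eef_rot: [-0.005, 1.0, -0.002, -0.003]
ft_force: [-0.6, -1.3, -3.4]
width: 0.0257
grip_force: 30.0
```

Request:
drive_tool:
  increments:
    - [0, 0, 0, 0, 0, 0]
    - [0, 0, 0, 0, 0, 0]
    - [0, 0, 0, 0, 0, 0]
    - [0, 0, 0, 0, 0, 0]
    - [0, 0, 0, 0, 0, 0]

```text
time: 7.8
ee_pos: [0.7133, -0.0788, 0.1278]
eef_rot: [-0.007, 1.0, 0.001, -0.001]
ft_force: [0.3, 0.5, -1.6]
width: 0.0259
grip_force: 30.0
```

```bash
python3 - <<'E'
from h import *
plan(((.7149,-.0794,.065),90.8),((.7149,-.0794,.045),90.8),((.7149,-.0794,.0285),90.8))
E
```

```text
t 7.8 at [ 0.7133 -0.0788  0.1278] yaw 90.9 w 0.0259 F [ 0.3  0.5 -1.6]
   [-0.0057, -0.0024, 0.2094, 0.0013, -0.0023, 0.0013]
  ->  ((0.7149, -0.0794, 0.065), 90.8)
   [0.0, 0.0, 0.0667, 0.0, 0.0, 0.0]
  ->  ((0.7149, -0.0794, 0.045), 90.8)
   [0.0, 0.0, 0.055, 0.0, 0.0, 0.0]
  ->  ((0.7149, -0.0794, 0.0285), 90.8)
```

Request:
drive_tool:
  increments:
    - [-0.0057, -0.0024, 0.07, 0, -0.0023, 0.0013]
    - [-0.0057, -0.0024, 0.14, 0, -0.0023, 0.0013]
    - [-0.0057, -0.0024, 0.209, 0, -0.0023, 0.0013]
    - [-0.0057, -0.0024, 0.209, 0, -0.0023, 0.0013]
    - [-0.0057, -0.0024, 0.209, 0, -0.0023, 0.0013]

```text
time: 8.22
ee_pos: [0.7145, -0.0799, 0.0644]
eef_rot: [-0.007, 1.0, 0.0, -0.001]
ft_force: [0.7, 0.7, -1.2]
width: 0.0254
grip_force: 30.0
```

Request:
drive_tool:
  increments:
    - [0, 0, 0.02, 0, 0, 0]
    - [0, 0, 0.04, 0, 0, 0]
    - [0, 0, 0.06, 0, 0, 0]
    - [0, 0, 0.06, 0, 0, 0]
    - [0, 0, 0.06, 0, 0, 0]

```text
time: 8.63
ee_pos: [0.7151, -0.0805, 0.0464]
eef_rot: [-0.006, 1.0, 0.0, -0.0]
ft_force: [-0.2, -0.0, -1.5]
width: 0.0256
grip_force: 30.0
```

```bash
python3 - <<'E'
from h import *
im,c=save("w5")
plan(((.7149,-.0794,.0285),90.8))
E
```

```text
t 8.68 at [ 0.7153 -0.0806  0.0468] yaw 90.7 w 0.0258 F [-0.4 -1.2 -1.9]
   [0.0014, 0.0039, 0.0609, 0.0001, -0.0004, -0.0012]
  ->  ((0.7149, -0.0794, 0.0285), 90.8)
```

View pics/w5.png

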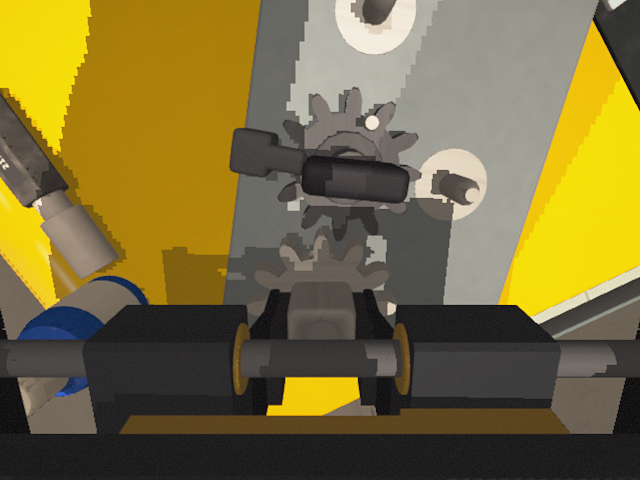

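Request:
drive_tool:
  increments:
    - [0.001, 0.003, 0.015, 0, 0, 0]
    - [0.001, 0.003, 0.03, 0, 0, 0]
    - [0.001, 0.003, 0.045, 0, 0, 0]
    - [0.001, 0.003, 0.06, 0, 0, 0]
    - [0.001, 0.003, 0.063, 0, 0, 0]

```text
time: 9.1
ee_pos: [0.7151, -0.0796, 0.028]
eef_rot: [-0.007, 1.0, 0.0, -0.0]
ft_force: [-4.4, 1.5, 11.4]
width: 0.026
grip_force: 30.0
```

```bash
python3 - <<'E'
from h import *
im=cv2.imread("pics/w5.png");c=json.load(open("w5.json"))
v,f=fitgear(im,c,"master",(.6555,-.0692),.024,.006); print(v,np.degrees(v[2]),f)
plan()
E
```

```text
[ 0.65568526 -0.07020608  0.43803216] 25.09739398848167 1.1057379245758057
t 9.1 at [ 0.7151 -0.0796  0.028 ] yaw 90.8 w 0.026 F [-4.4  1.5 11.4]
```

Request:
drive_tool:
  increments:
    - [0, 0, 0, 0, 0, 0]
    - [0, 0, 0, 0, 0, 0]
    - [0, 0, 0, 0, 0, 0]
    - [0, 0, 0, 0, 0, 0]
    - [0, 0, -0.03, 0, 0, 0]
  claw: 0.45

```text
time: 9.52
ee_pos: [0.7138, -0.0794, 0.035]
eef_rot: [-0.006, 1.0, 0.0, -0.002]
ft_force: [-0.1, 0.2, -1.0]
width: 0.046
grip_force: 0.0
```

Request:
drive_tool:
  increments:
    - [0, 0, -0.1, 0, 0, 0]
    - [0, 0, -0.2, 0, 0, 0]
    - [0, 0, -0.34, 0, 0, 0]
    - [0, 0, -0.45, 0, 0, 0]
    - [0, 0, -0.5, 0, 0, 0]

```text
time: 9.93
ee_pos: [0.7165, -0.0805, 0.1932]
eef_rot: [-0.006, 1.0, -0.0, 0.003]
ft_force: [0.6, -0.2, 0.9]
width: 0.0477
grip_force: 0.0
```

```bash
python3 - <<'E'
from h import *
plan(((.4287,.2703,.19),100.7))
E
```

```text
t 9.93 at [ 0.7165 -0.0805  0.1932] yaw 90.7 w 0.0477 F [ 0.6 -0.2  0.9]
   [0.3148, 0.3938, 0.0013, -0.0006, 0.0026, -0.0738]
   [0.2915, 0.4114, 0.0021, -0.0006, 0.0026, -0.0738]
   [0.2671, 0.4276, 0.0029, -0.0006, 0.0026, -0.0738]
  ->  ((0.4287, 0.2703, 0.19), 100.7)
```

Request:
drive_tool:
  increments:
    - [0.3148, 0.3938, 0.0013, 0, 0, -0.0738]
    - [0.3148, 0.3938, 0.0013, 0, 0, -0.0738]
    - [0.3148, 0.3938, 0.0013, 0, 0, -0.0738]
    - [0.3148, 0.3938, 0.0013, 0, 0, -0.0738]
    - [0.3148, 0.3938, 0.0013, 0, 0, -0.0738]

```text
time: 10.35
ee_pos: [0.6166, 0.0436, 0.187]
eef_rot: [-0.039, 0.999, 0.002, -0.001]
ft_force: [-0.6, 1.4, 0.5]
width: 0.0477
grip_force: 0.0
```

Request:
drive_tool:
  increments:
    - [0.2915, 0.4114, 0.0021, 0, 0, -0.0738]
    - [0.2915, 0.4114, 0.0021, 0, 0, -0.0738]
    - [0.2915, 0.4114, 0.0021, 0, 0, -0.0738]
    - [0.2915, 0.4114, 0.0021, 0, 0, -0.0738]
    - [0.2915, 0.4114, 0.0021, 0, 0, -0.0738]

```text
time: 10.77
ee_pos: [0.52, 0.1597, 0.1863]
eef_rot: [-0.068, 0.998, 0.002, -0.001]
ft_force: [1.0, 0.6, 0.7]
width: 0.0478
grip_force: 0.0
```

Request:
drive_tool:
  increments:
    - [0.2671, 0.4276, 0.0029, 0, 0, -0.0738]
    - [0.2671, 0.4276, 0.0029, 0, 0, -0.0738]
    - [0.2671, 0.4276, 0.0029, 0, 0, -0.0738]
    - [0.2671, 0.4276, 0.0029, 0, 0, -0.0738]
    - [0.2671, 0.4276, 0.0029, 0, 0, -0.0738]

```text
time: 11.18
ee_pos: [0.4236, 0.2759, 0.1855]
eef_rot: [-0.097, 0.995, 0.001, -0.001]
ft_force: [0.1, 0.9, 0.3]
width: 0.0479
grip_force: 0.0
```

Request:
drive_tool:
  increments:
    - [0, 0, 0, 0, 0, 0]
    - [0, 0, 0, 0, 0, 0]
    - [0, 0, 0, 0, 0, 0]
    - [0, 0, 0, 0, 0, 0]
    - [0, 0, 0, 0, 0, 0]
  claw: 0.35

```text
time: 11.6
ee_pos: [0.4278, 0.2701, 0.185]
eef_rot: [-0.092, 0.996, -0.0, -0.0]
ft_force: [-0.4, -1.2, 0.4]
width: 0.0563
grip_force: 0.0
```

```bash
python3 - <<'E'
from h import *
im,c=save("w6"); plan()
v,f=fitgear(im,c,"small",(.4287,.2703),.018,.008); print(v,np.degrees(v[2]),f)
th=np.degrees(v[2]); print(fithub(im,c,v[:2],.046,cands("small",th)))
a=proj([[v[0],v[1],.03]],c)[0].astype(int); a=np.clip(a,75,560); cr=im[a[1]-75:a[1]+75,a[0]-75:a[0]+75].copy()
draw(im,c,"small",v,.018,(0,0,255)); cr=np.hstack([cr,im[a[1]-75:a[1]+75,a[0]-75:a[0]+75]])
cv2.imwrite("pics/w6f.png",cv2.resize(cr,None,fx=2.6,fy=2.6))
for k,p,t in [("large",(.4853,.1957),0),("coarse",(.5357,.1086),0)]:
    w,f=fitgear(im,c,k,p,.018,.006); print(k,np.round(w,4),f)
plan(((v[0],v[1],.045),100.7),((v[0],v[1],.0225),100.7))
E
```

```text
t 11.65 at [0.4276 0.2703 0.185 ] yaw 100.6 w 0.0563 F [-0.6 -0.3  0.7]
[0.42767183 0.26973662 0.18775758] 10.757716684682558 0.8456130027770996
[(1.92, np.float64(0.8), np.float64(0.4282), np.float64(0.2697)), (2.05, np.float64(10.8), np.float64(0.4292), np.float64(0.2697)), (2.12, np.float64(20.8), np.float64(0.4297), np.float64(0.2702)), (2.12, np.float64(80.8), np.float64(0.4282), np.float64(0.2707)), (2.2, np.float64(70.8), np.float64(0.4317), np.float64(0.2707)), (2.22, np.float64(30.8), np.float64(0.4317), np.float64(0.2712)), (2.31, np.float64(40.8), np.float64(0.4317), np.float64(0.2707)), (2.31, np.float64(60.8), np.float64(0.4312), np.float64(0.2672)), (2.36, np.float64(50.8), np.float64(0.4317), np.float64(0.2687))]
large [0.486  0.1956 0.3466] 1.0726064443588257
coarse [0.5314 0.1088 0.0426] 2.808277130126953
t 11.65 at [0.4276 0.2703 0.185 ] yaw 100.6 w 0.0563 F [-0.6 -0.3  0.7]
   [-0.0, -0.002, 0.4667, 0.0001, -0.0006, -0.0019]
  ->  ((np.float64(0.4276718254913528), np.float64(0.26973661897949663), 0.045), 100.7)
   [0.0, 0.0, 0.075, 0.0, 0.0, 0.0]
  ->  ((np.float64(0.4276718254913528), np.float64(0.26973661897949663), 0.0225), 100.7)
```

View pics/w6f.png

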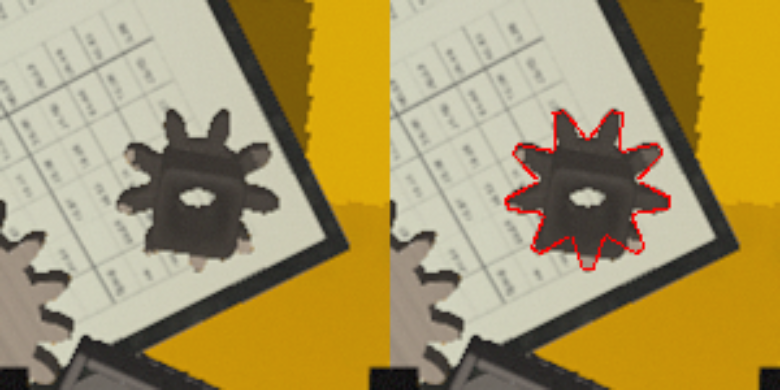

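```bash
python3 - <<'E'
from h import *
print(np.round(read_state()["joint_positions"],2))
plan(((.4277,.2697,.10),180.8)); plan(((.4277,.2697,.10),90.8),((.4277,.2697,.0225),90.8))
plan(((.4277,.2697,.10),.8),)
E
```

```text
[-1.14  0.09  0.52  1.85 -0.05  1.22  1.15]
t 11.65 at [0.4276 0.2703 0.185 ] yaw 100.6 w 0.0563 F [-0.6 -0.3  0.7]
   [-0.0, -0.0007, 0.0945, 0.0002, -0.0002, -0.594]
   [0.0003, -0.0006, 0.0945, 0.0002, -0.0002, -0.594]
   [0.0006, -0.0004, 0.0945, 0.0002, -0.0002, -0.594]
  ->  ((0.4277, 0.2697, 0.1), 180.8)
t 11.65 at [0.4276 0.2703 0.185 ] yaw 100.6 w 0.0563 F [-0.6 -0.3  0.7]
   [-0.0, -0.0021, 0.2834, 0.0, -0.0006, 0.2181]
  ->  ((0.4277, 0.2697, 0.1), 90.8)
   [0.0, 0.0, 0.2583, 0.0, 0.0, 0.0]
  ->  ((0.4277, 0.2697, 0.0225), 90.8)
t 11.65 at [0.4276 0.2703 0.185 ] yaw 100.6 w 0.0563 F [-0.6 -0.3  0.7]
   [-0.0, -0.0005, 0.0708, -0.0001, -0.0001, 0.5545]
   [-0.0002, -0.0005, 0.0708, -0.0001, -0.0001, 0.5545]
   [-0.0004, -0.0004, 0.0708, -0.0001, -0.0001, 0.5545]
   [-0.0005, -0.0002, 0.0708, -0.0001, -0.0001, 0.5545]
  ->  ((0.4277, 0.2697, 0.1), 0.8)
```

Request:
drive_tool:
  increments:
    - [0, 0, 0.07, 0, 0, 0.5545]
    - [0, 0, 0.07, 0, 0, 0.5545]
    - [0, 0, 0.07, 0, 0, 0.5545]
    - [0, 0, 0.07, 0, 0, 0.5545]
    - [0, 0, 0.07, 0, 0, 0.5545]

```text
time: 12.07
ee_pos: [0.4273, 0.2707, 0.1639]
eef_rot: [0.126, 0.992, -0.0, -0.0]
ft_force: [0.7, -0.3, -0.6]
width: 0.0565
grip_force: 0.0
```

Request:
drive_tool:
  increments:
    - [0, 0, 0.07, 0, 0, 0.5545]
    - [0, 0, 0.07, 0, 0, 0.5545]
    - [0, 0, 0.07, 0, 0, 0.5545]
    - [0, 0, 0.07, 0, 0, 0.5545]
    - [0, 0, 0.07, 0, 0, 0.5545]

```text
time: 12.48
ee_pos: [0.4272, 0.2708, 0.1429]
eef_rot: [0.336, 0.942, -0.0, -0.0]
ft_force: [-0.4, -0.3, 0.7]
width: 0.0564
grip_force: 0.0
```

Request:
drive_tool:
  increments:
    - [0, 0, 0.07, 0, 0, 0.5545]
    - [0, 0, 0.07, 0, 0, 0.5545]
    - [0, 0, 0.07, 0, 0, 0.5545]
    - [0, 0, 0.07, 0, 0, 0.5545]
    - [0, 0, 0.07, 0, 0, 0.5545]

```text
time: 12.9
ee_pos: [0.4272, 0.271, 0.122]
eef_rot: [0.531, 0.848, -0.0, -0.0]
ft_force: [-1.0, 0.5, -0.6]
width: 0.0565
grip_force: 0.0
```

Request:
drive_tool:
  increments:
    - [0, 0, 0.07, 0, 0, 0.5545]
    - [0, 0, 0.07, 0, 0, 0.5545]
    - [0, 0, 0.07, 0, 0, 0.5545]
    - [0, 0, 0.07, 0, 0, 0.5545]
    - [0, 0, 0.07, 0, 0, 0.5545]

```text
time: 13.32
ee_pos: [0.4271, 0.271, 0.101]
eef_rot: [0.701, 0.713, -0.0, -0.0]
ft_force: [-0.5, -0.0, 0.1]
width: 0.0566
grip_force: 0.0
```

```bash
python3 - <<'E'
from h import *
plan(((.4277,.2697,.05),.8),((.4277,.2697,.0225),.8))
E
```

```text
t 13.32 at [0.4271 0.271  0.101 ] yaw 1.0 w 0.0566 F [-0.5 -0.   0.1]
   [-0.0045, 0.0019, 0.17, -0.0006, -0.0001, 0.0052]
  ->  ((0.4277, 0.2697, 0.05), 0.8)
   [0.0, 0.0, 0.0917, 0.0, 0.0, 0.0]
  ->  ((0.4277, 0.2697, 0.0225), 0.8)
```

Request:
drive_tool:
  increments:
    - [-0.0045, 0.002, 0.06, 0, 0, 0.005]
    - [-0.0045, 0.002, 0.12, 0, 0, 0.005]
    - [-0.0045, 0.002, 0.18, 0, 0, 0.005]
    - [-0.0045, 0.002, 0.23, 0, 0, 0.005]
    - [-0.0045, 0.002, 0.261, 0, 0, 0.005]

```text
time: 13.73
ee_pos: [0.4271, 0.2693, 0.0213]
eef_rot: [0.701, 0.713, -0.001, -0.0]
ft_force: [-0.6, -0.6, 0.5]
width: 0.0567
grip_force: 0.0
```

Request:
drive_tool:
  increments:
    - [0, 0, 0, 0, 0, 0]
    - [0, 0, 0, 0, 0, 0]
    - [0, 0, 0, 0, 0, 0]
    - [0, 0, 0, 0, 0, 0]
    - [0, 0, 0, 0, 0, 0]
  claw: 1

```text
time: 14.15
ee_pos: [0.428, 0.2701, 0.0235]
eef_rot: [0.703, 0.711, 0.001, -0.0]
ft_force: [-0.7, 0.5, -0.1]
width: 0.0311
grip_force: 0.0
```

Request:
drive_tool:
  increments:
    - [0, 0, 0, 0, 0, 0]
    - [0, 0, 0, 0, 0, 0]
    - [0, 0, 0, 0, 0, 0]
    - [0, 0, 0, 0, 0, 0]
    - [0, 0, -0.02, 0, 0, 0]

```text
time: 14.57
ee_pos: [0.4271, 0.2694, 0.0282]
eef_rot: [0.703, 0.711, -0.001, -0.0]
ft_force: [-0.7, -0.2, -1.9]
width: 0.0261
grip_force: 30.0
```

Request:
drive_tool:
  increments:
    - [0, 0, -0.1, 0, 0, 0]
    - [0, 0, -0.2, 0, 0, 0]
    - [0, 0, -0.36, 0, 0, 0]
    - [0, 0, -0.36, 0, 0, 0]
    - [0, 0, -0.36, 0, 0, 0]

```text
time: 14.98
ee_pos: [0.4289, 0.2708, 0.1394]
eef_rot: [0.703, 0.711, 0.002, -0.001]
ft_force: [-0.6, -0.4, -2.8]
width: 0.0258
grip_force: 30.0
```

```bash
python3 - <<'E'
from h import *
plan(((.6647,-.0175,.13),-15.6))
E
```

```text
t 14.98 at [0.4289 0.2708 0.1394] yaw 0.7 w 0.0258 F [-0.6 -0.4 -2.8]
   [-0.4851, 0.3872, 0.0145, 0.0012, -0.0029, 0.1809]
   [-0.4254, 0.452, 0.0152, 0.0012, -0.0029, 0.1809]
  ->  ((0.6647, -0.0175, 0.13), -15.6)
```

Request:
drive_tool:
  increments:
    - [-0.4851, 0.3872, 0.0145, 0, -0.003, 0.1809]
    - [-0.4851, 0.3872, 0.0145, 0, -0.003, 0.1809]
    - [-0.4851, 0.3872, 0.0145, 0, -0.003, 0.1809]
    - [-0.4851, 0.3872, 0.0145, 0, -0.003, 0.1809]
    - [-0.4851, 0.3872, 0.0145, 0, -0.003, 0.1809]

```text
time: 15.4
ee_pos: [0.547, 0.12, 0.1307]
eef_rot: [0.753, 0.658, -0.002, 0.002]
ft_force: [0.0, 0.4, -0.9]
width: 0.0259
grip_force: 30.0
```

Request:
drive_tool:
  increments:
    - [-0.4254, 0.452, 0.0152, 0, 0, 0.1809]
    - [-0.4254, 0.452, 0.0152, 0, 0, 0.1809]
    - [-0.4254, 0.452, 0.0152, 0, 0, 0.1809]
    - [-0.4254, 0.452, 0.0152, 0, 0, 0.1809]
    - [-0.4254, 0.452, 0.0152, 0, 0, 0.1809]

```text
time: 15.82
ee_pos: [0.664, -0.0245, 0.1254]
eef_rot: [0.798, 0.603, -0.003, 0.001]
ft_force: [-0.9, -0.8, -0.4]
width: 0.0258
grip_force: 30.0
```

Request:
drive_tool:
  increments:
    - [0, 0, 0, 0, 0, 0]
    - [0, 0, 0, 0, 0, 0]
    - [0, 0, 0, 0, 0, 0]
    - [0, 0, 0, 0, 0, 0]
    - [0, 0, 0, 0, 0, 0]

```text
time: 16.23
ee_pos: [0.6629, -0.017, 0.1276]
eef_rot: [0.796, 0.605, -0.001, 0.0]
ft_force: [-0.2, 0.5, -1.6]
width: 0.026
grip_force: 30.0
```

```bash
python3 - <<'E'
from h import *
im,c=save("w7")
v,f=fitgear(im,c,"master",(.6555,-.0692),.024,.006); print(v,np.degrees(v[2]),f)
plan(((.6647,-.0175,.065),-15.6))
p=proj([[.6647,-.0175,.04],[.6555,-.0692,.024]],c);print(p)
E
```

```text
[ 0.66177088 -0.05944973  0.13622661] 7.805210070241165 2.5987799167633057
t 16.28 at [ 0.663  -0.0171  0.1278] yaw -15.5 w 0.0259 F [ 0.4  0.6 -1.3]
   [0.0007, 0.0058, 0.2094, -0.0007, 0.0022, 0.0021]
  ->  ((0.6647, -0.0175, 0.065), -15.6)
[[322.67374048 252.93890409]
 [329.35589141 315.89653362]]
```

Master is hidden from here; go down.

Request:
drive_tool:
  increments:
    - [0.0007, 0.0058, 0.07, 0, 0.002, 0.002]
    - [0.0007, 0.0058, 0.14, 0, 0.002, 0.002]
    - [0.0007, 0.0058, 0.209, 0, 0.002, 0.002]
    - [0.0007, 0.0058, 0.209, 0, 0.002, 0.002]
    - [0.0007, 0.0058, 0.209, 0, 0.002, 0.002]

```text
time: 16.7
ee_pos: [0.6644, -0.0183, 0.0649]
eef_rot: [0.797, 0.604, -0.001, -0.0]
ft_force: [0.4, -0.6, -2.0]
width: 0.0259
grip_force: 30.0
```

Request:
drive_tool:
  increments:
    - [0, 0, 0.02, 0, 0, 0]
    - [0, 0, 0.04, 0, 0, 0]
    - [0, 0, 0.055, 0, 0, 0]
    - [0, 0, 0.055, 0, 0, 0]
    - [0, 0, 0.055, 0, 0, 0]

```text
time: 17.12
ee_pos: [0.665, -0.0191, 0.0488]
eef_rot: [0.797, 0.604, -0.0, 0.0]
ft_force: [0.1, 0.6, -1.5]
width: 0.0262
grip_force: 30.0
```

```bash
python3 - <<'E'
from h import *
plan(((.6647,-.0175,.0287),-15.6))
E
```

```text
t 17.12 at [ 0.665  -0.0191  0.0488] yaw -15.7 w 0.0262 F [ 0.1  0.6 -1.5]
   [0.0047, -0.0025, 0.0669, -0.0002, 0.001, -0.0022]
  ->  ((0.6647, -0.0175, 0.0287), -15.6)
```

Request:
drive_tool:
  increments:
    - [0.0047, -0.0025, 0.012, 0, 0, 0]
    - [0.0047, -0.0025, 0.024, 0, 0, 0]
    - [0.0047, -0.0025, 0.036, 0, 0, 0]
    - [0.0047, -0.0025, 0.05, 0, 0, 0]
    - [0.0047, -0.0025, 0.068, 0, 0, 0]

```text
time: 17.53
ee_pos: [0.6649, -0.0175, 0.0284]
eef_rot: [0.797, 0.604, -0.0, 0.0]
ft_force: [-13.9, 3.1, 40.2]
width: 0.0258
grip_force: 30.0
```

```bash
python3 - <<'E'
from h import *
plan()
E
```

```text
t 17.53 at [ 0.6649 -0.0175  0.0284] yaw -15.7 w 0.0258 F [-13.9   3.1  40.2]
```

Request:
drive_tool:
  increments:
    - [0, 0, 0, 0, 0, 0]
    - [0, 0, 0, 0, 0, 0]
    - [0, 0, 0, 0, 0, 0]
    - [0, 0, 0, 0, 0, 0]
    - [0, 0, -0.03, 0, 0, 0]
  claw: 0.45

```text
time: 17.95
ee_pos: [0.6637, -0.0173, 0.036]
eef_rot: [0.797, 0.604, -0.001, -0.0]
ft_force: [-0.6, 0.5, 0.0]
width: 0.046
grip_force: 0.0
```

Request:
drive_tool:
  increments:
    - [0, 0, -0.1, 0, 0, 0]
    - [0, 0, -0.2, 0, 0, 0]
    - [0, 0, -0.34, 0, 0, 0]
    - [0, 0, -0.45, 0, 0, 0]
    - [0, 0, -0.5, 0, 0, 0]

```text
time: 18.37
ee_pos: [0.6664, -0.0181, 0.1934]
eef_rot: [0.797, 0.604, 0.002, 0.002]
ft_force: [0.2, -0.4, -0.6]
width: 0.0478
grip_force: 0.0
```

```bash
python3 - <<'E'
from h import *
plan(((.486,.1956,.21),90))
E
```

```text
t 18.37 at [ 0.6664 -0.0181  0.1934] yaw -15.7 w 0.0478 F [ 0.2 -0.4 -0.6]
   [0.1307, -0.1929, -0.0149, 0.0017, 0.0015, -0.5874]
   [0.2029, -0.1146, -0.0145, 0.0017, 0.0015, -0.5874]
   [0.2327, -0.0123, -0.0141, 0.0017, 0.0015, -0.5874]
   [0.2139, 0.0926, -0.0139, 0.0017, 0.0015, -0.5874]
  ->  ((0.486, 0.1956, 0.21), 90)
```

Request:
drive_tool:
  increments:
    - [0.1307, -0.1929, -0.0149, 0, 0, -0.5874]
    - [0.1307, -0.1929, -0.0149, 0, 0, -0.5874]
    - [0.1307, -0.1929, -0.0149, 0, 0, -0.5874]
    - [0.1307, -0.1929, -0.0149, 0, 0, -0.5874]
    - [0.1307, -0.1929, -0.0149, 0, 0, -0.5874]

```text
time: 18.78
ee_pos: [0.6196, 0.0365, 0.1929]
eef_rot: [0.636, 0.772, 0.0, 0.0]
ft_force: [-0.2, -0.1, -0.6]
width: 0.0481
grip_force: 0.0
```

Request:
drive_tool:
  increments:
    - [0.2029, -0.1146, -0.0145, 0, 0, -0.5874]
    - [0.2029, -0.1146, -0.0145, 0, 0, -0.5874]
    - [0.2029, -0.1146, -0.0145, 0, 0, -0.5874]
    - [0.2029, -0.1146, -0.0145, 0, 0, -0.5874]
    - [0.2029, -0.1146, -0.0145, 0, 0, -0.5874]

```text
time: 19.2
ee_pos: [0.5746, 0.0893, 0.1967]
eef_rot: [0.445, 0.896, -0.0, 0.0]
ft_force: [-0.2, -0.2, 0.3]
width: 0.0479
grip_force: 0.0
```

Request:
drive_tool:
  increments:
    - [0.2327, -0.0123, -0.0141, 0, 0, -0.5874]
    - [0.2327, -0.0123, -0.0141, 0, 0, -0.5874]
    - [0.2327, -0.0123, -0.0141, 0, 0, -0.5874]
    - [0.2327, -0.0123, -0.0141, 0, 0, -0.5874]
    - [0.2327, -0.0123, -0.0141, 0, 0, -0.5874]
  claw: 0.35

```text
time: 19.62
ee_pos: [0.5296, 0.1425, 0.2006]
eef_rot: [0.229, 0.973, -0.0, 0.0]
ft_force: [0.5, -0.4, 0.4]
width: 0.0564
grip_force: 0.0
```

Request:
drive_tool:
  increments:
    - [0.2139, 0.0926, -0.0139, 0, 0, -0.5874]
    - [0.2139, 0.0926, -0.0139, 0, 0, -0.5874]
    - [0.2139, 0.0926, -0.0139, 0, 0, -0.5874]
    - [0.2139, 0.0926, -0.0139, 0, 0, -0.5874]
    - [0.2139, 0.0926, -0.0139, 0, 0, -0.5874]

```text
time: 20.03
ee_pos: [0.4846, 0.1958, 0.2046]
eef_rot: [0.001, 1.0, -0.0, -0.0]
ft_force: [-0.0, 0.2, -0.4]
width: 0.0563
grip_force: 0.0
```

Request:
drive_tool:
  increments:
    - [0, 0, 0, 0, 0, 0]
    - [0, 0, 0, 0, 0, 0]
    - [0, 0, 0, 0, 0, 0]
    - [0, 0, 0, 0, 0, 0]
    - [0, 0, 0, 0, 0, 0]

```text
time: 20.45
ee_pos: [0.4844, 0.1961, 0.2044]
eef_rot: [0.001, 1.0, -0.0, -0.0]
ft_force: [0.7, 0.2, 0.6]
width: 0.0563
grip_force: 0.0
```

```bash
python3 - <<'E'
from h import *
im,c=save("w8"); plan()
v,f=fitgear(im,c,"large",(.486,.1956),.018,.008); print(v,np.degrees(v[2]),f)
th=np.degrees(v[2]); print([tuple(map(float,q)) for q in fithub(im,c,v[:2],.046,cands("large",th))][:6])
a=proj([[v[0],v[1],.03]],c)[0].astype(int); a=np.clip(a,75,560); cr=im[a[1]-75:a[1]+75,a[0]-75:a[0]+75].copy()
for d,col in((36,(0,0,255)),(42,(0,255,0))): 
    A=np.radians(d+45+np.arange(4)*90+ (th-19.6))
    q=proj(np.c_[v[0]+.01838*np.cos(A),v[1]+.01838*np.sin(A),np.full(4,.046)],c)
    cv2.polylines(im,[np.round(q*16).astype(np.int32)],True,col,1,shift=4)
draw(im,c,"large",v,.018,(255,0,255)); cr=np.hstack([cr,im[a[1]-75:a[1]+75,a[0]-75:a[0]+75]])
cv2.imwrite("pics/w8f.png",cv2.resize(cr,None,fx=2.6,fy=2.6))
E
```

```text
t 20.5 at [0.4844 0.1961 0.2044] yaw 90.0 w 0.0568 F [0.2 0.6 0.3]
[0.48504834 0.19567383 0.346913  ] 19.87665067089311 0.4726683497428894
[(3.24, 25.9, 0.489, 0.1997), (3.25, 19.9, 0.489, 0.1997), (3.25, 31.9, 0.489, 0.1997), (3.25, 37.9, 0.489, 0.1997), (3.28, 73.9, 0.489, 0.1917), (3.29, 13.9, 0.489, 0.1997)]
```

View pics/w8f.png

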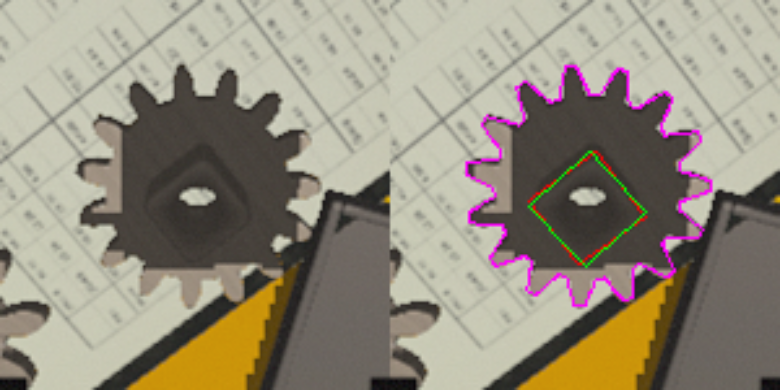

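```bash
python3 - <<'E'
from h import *
im=cv2.imread("pics/w8.png");c=json.load(open("w8.json"))
def gray(n):
    g=cv2.cvtColor(cv2.imread(n),cv2.COLOR_BGR2GRAY); return g
g=gray("pics/w8.png"); a=proj([[.485,.1957,.03]],c)[0].astype(int); cr=g[a[1]-30:a[1]+30,a[0]-30:a[0]+30]
print(np.percentile(cr,[5,50,80]))
h=np.clip((g.astype(float)-cr.min())*5,0,255).astype(np.uint8)
h3=cv2.cvtColor(h,cv2.COLOR_GRAY2BGR)
for ca in (list(np.arange(20,65,1.5)),cands("large",19.88)):
    print([tuple(map(float,q)) for q in fithub(h3,c,np.array([.485,.1957]),.046,ca)][:6])
cv2.imwrite("pics/w8h.png",cv2.resize(h[a[1]-40:a[1]+40,a[0]-40:a[0]+40],(560,560),interpolation=cv2.INTER_CUBIC))
E
```

```text
[51. 66. 69.]
[(0.31, 38.0, 0.4865, 0.1957), (0.33, 36.5, 0.4865, 0.1957), (0.35, 39.5, 0.4865, 0.1957), (0.41, 35.0, 0.4865, 0.1957), (0.42, 41.0, 0.4865, 0.1957), (0.5, 33.5, 0.4865, 0.1957)]
[(0.31, 37.9, 0.4865, 0.1957), (0.59, 31.9, 0.487, 0.1957), (0.59, 43.9, 0.4865, 0.1957), (0.71, 19.9, 0.4875, 0.1992), (0.71, 25.9, 0.4865, 0.1987), (0.75, 49.9, 0.487, 0.1982)]
```

View pics/w8h.png

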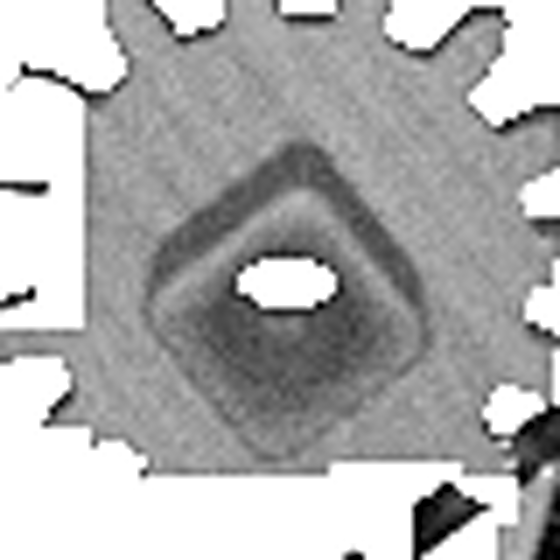

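Request:
drive_tool:
  increments:
    - [-0.26, -0.43, -0.125, 0, 0, 0]
    - [-0.26, -0.43, -0.125, 0, 0, 0]
    - [-0.26, -0.43, -0.125, 0, 0, 0]
    - [-0.26, -0.43, -0.125, 0, 0, 0]
    - [-0.26, -0.43, -0.125, 0, 0, 0]

```text
time: 20.92
ee_pos: [0.5652, 0.0602, 0.2439]
eef_rot: [0.004, 1.0, -0.001, 0.002]
ft_force: [1.1, -0.5, -0.0]
width: 0.0565
grip_force: 0.0
```

Request:
drive_tool:
  increments:
    - [-0.26, -0.43, -0.125, 0, 0, 0]
    - [-0.26, -0.43, -0.125, 0, 0, 0]
    - [-0.26, -0.43, -0.125, 0, 0, 0]
    - [-0.26, -0.43, -0.125, 0, 0, 0]
    - [-0.26, -0.43, -0.125, 0, 0, 0]

```text
time: 21.33
ee_pos: [0.6419, -0.0688, 0.2806]
eef_rot: [0.004, 1.0, -0.002, 0.001]
ft_force: [1.0, -0.9, 0.3]
width: 0.0564
grip_force: 0.0
```

Request:
drive_tool:
  increments:
    - [0, 0, 0, 0, 0, 0]
    - [0, 0, 0, 0, 0, 0]
    - [0, 0, 0, 0, 0, 0]
    - [0, 0, 0, 0, 0, 0]
    - [0, 0, 0, 0, 0, 0]

```text
time: 21.75
ee_pos: [0.6403, -0.0602, 0.2796]
eef_rot: [-0.001, 1.0, -0.0, -0.0]
ft_force: [0.3, -0.4, -0.2]
width: 0.0567
grip_force: 0.0
```

```bash
python3 - <<'E'
from h import *
im,c=save("w9"); plan(((.485,.1957,.12),127.9),((.485,.1957,.05),127.9),((.485,.1957,.0225),127.9))
dr=im.copy()
for k,p in [("master",(.6555,-.0692)),("small",(.6647,-.0175)),("middle",(.7149,-.0794))]:
    v,f=fitgear(im,c,k,p,.024,.006); print(k,np.round(v[:2],4),np.degrees(v[2]),f); draw(dr,c,k,v,.024,(0,0,255))
cv2.imwrite("pics/w9f.png",cv2.resize(dr[100:340,160:480],(800,600),interpolation=cv2.INTER_NEAREST))
E
```

```text
t 21.8 at [ 0.6403 -0.0605  0.2796] yaw 90.1 w 0.0567 F [-0.1  1.3  0.3]
   [0.2579, 0.4276, 0.266, -0.0001, -0.0002, -0.4198]
   [0.1056, 0.4881, 0.266, -0.0001, -0.0002, -0.4198]
  ->  ((0.485, 0.1957, 0.12), 127.9)
   [0.0, 0.0, 0.2333, 0.0, 0.0, 0.0]
  ->  ((0.485, 0.1957, 0.05), 127.9)
   [0.0, 0.0, 0.0917, 0.0, 0.0, 0.0]
  ->  ((0.485, 0.1957, 0.0225), 127.9)
master [ 0.6544 -0.0696] 24.781773644745417 0.8413240909576416
small [ 0.6655 -0.0175] 34.37903211448435 0.6895975470542908
middle [ 0.7163 -0.0792] 0.7627516249435099 0.4358364939689636
```

View pics/w9f.png

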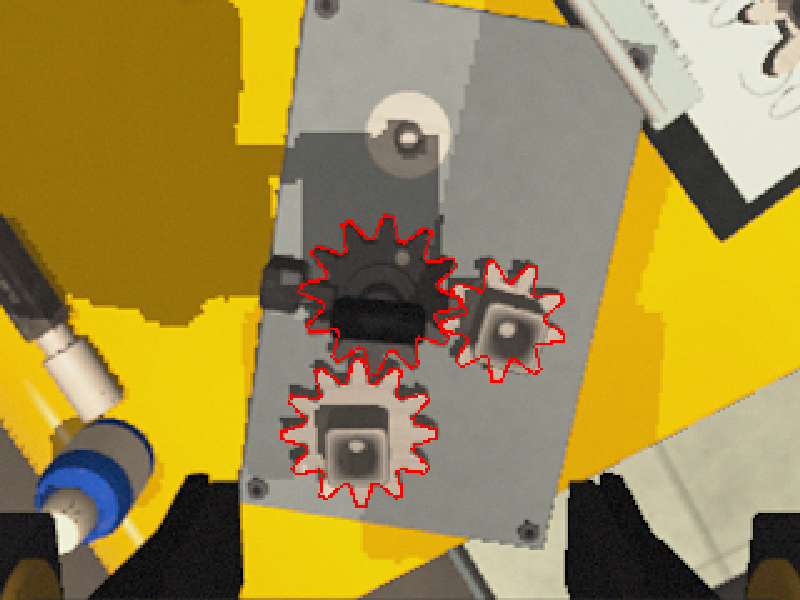

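Request:
drive_tool:
  increments:
    - [0.2579, 0.4276, 0.266, 0, 0, -0.4198]
    - [0.2579, 0.4276, 0.266, 0, 0, -0.4198]
    - [0.2579, 0.4276, 0.266, 0, 0, -0.4198]
    - [0.2579, 0.4276, 0.266, 0, 0, -0.4198]
    - [0.2579, 0.4276, 0.266, 0, 0, -0.4198]

```text
time: 22.22
ee_pos: [0.5582, 0.0741, 0.196]
eef_rot: [-0.169, 0.986, 0.001, -0.003]
ft_force: [0.5, 1.5, -0.7]
width: 0.0571
grip_force: 0.0
```

Request:
drive_tool:
  increments:
    - [0.1056, 0.4881, 0.266, 0, 0, -0.4198]
    - [0.1056, 0.4881, 0.266, 0, 0, -0.4198]
    - [0.1056, 0.4881, 0.266, 0, 0, -0.4198]
    - [0.1056, 0.4881, 0.266, 0, 0, -0.4198]
    - [0.1056, 0.4881, 0.266, 0, 0, -0.4198]

```text
time: 22.63
ee_pos: [0.4799, 0.2009, 0.1166]
eef_rot: [-0.328, 0.945, 0.001, -0.003]
ft_force: [-0.9, 0.6, 0.3]
width: 0.0568
grip_force: 0.0
```

Request:
drive_tool:
  increments:
    - [0, 0, 0, 0, 0, 0]
    - [0, 0, 0, 0, 0, 0]
    - [0, 0, 0, 0, 0, 0]
    - [0, 0, 0, 0, 0, 0]
    - [0, 0, 0, 0, 0, 0]

```text
time: 23.05
ee_pos: [0.4864, 0.1939, 0.1204]
eef_rot: [-0.323, 0.946, -0.0, 0.0]
ft_force: [-0.7, 0.7, 0.0]
width: 0.0566
grip_force: 0.0
```

```bash
python3 - <<'E'
from h import *
im,c=save("w10"); v,f=fitgear(im,c,"large",(.485,.1957),.018,.006); print(v,np.degrees(v[2]),f)
plan(((.485,.1957,.022),127.9))
E
```

```text
[0.48511976 0.19500795 0.35028389] 20.06978834264309 0.7024278044700623
t 23.1 at [0.4862 0.194  0.1203] yaw 127.7 w 0.0563 F [ 1.6  0.2 -0.7]
   [-0.0002, 0.0072, 0.3276, -0.0008, 0.0001, -0.004]
  ->  ((0.485, 0.1957, 0.022), 127.9)
```

Request:
drive_tool:
  increments:
    - [0, 0.004, 0.07, 0, 0, -0.004]
    - [0, 0.0072, 0.15, 0, 0, -0.004]
    - [0, 0.0072, 0.23, 0, 0, -0.004]
    - [0, 0.0072, 0.3, 0, 0, -0.004]
    - [0, 0.0072, 0.3276, 0, 0, -0.004]

```text
time: 23.52
ee_pos: [0.483, 0.1953, 0.0192]
eef_rot: [-0.325, 0.946, -0.001, -0.002]
ft_force: [0.2, 0.2, 0.4]
width: 0.0564
grip_force: 0.0
```

Request:
drive_tool:
  increments:
    - [0, 0, 0, 0, 0, 0]
    - [0, 0, 0, 0, 0, 0]
    - [0, 0, 0, 0, 0, 0]
    - [0, 0, 0, 0, 0, 0]
    - [0, 0, 0, 0, 0, 0]
  claw: 1

```text
time: 23.93
ee_pos: [0.4847, 0.1967, 0.0225]
eef_rot: [-0.325, 0.946, -0.0, 0.001]
ft_force: [-0.8, 1.0, -0.3]
width: 0.0309
grip_force: 0.0
```

Request:
drive_tool:
  increments:
    - [0, 0, 0, 0, 0, 0]
    - [0, 0, 0, 0, 0, 0]
    - [0, 0, 0, 0, 0, 0]
    - [0, 0, 0, 0, 0, 0]
    - [0, 0, -0.02, 0, 0, 0]

```text
time: 24.35
ee_pos: [0.4835, 0.1961, 0.027]
eef_rot: [-0.326, 0.946, -0.0, -0.001]
ft_force: [-0.9, 0.2, -4.2]
width: 0.0261
grip_force: 30.0
```

Request:
drive_tool:
  increments:
    - [0, 0, -0.1, 0, 0, 0]
    - [0, 0, -0.2, 0, 0, 0]
    - [0, 0, -0.36, 0, 0, 0]
    - [0, 0, -0.36, 0, 0, 0]
    - [0, 0, -0.36, 0, 0, 0]

```text
time: 24.77
ee_pos: [0.4856, 0.1972, 0.1384]
eef_rot: [-0.326, 0.946, 0.001, 0.002]
ft_force: [0.1, -0.2, -3.8]
width: 0.0256
grip_force: 30.0
```

```bash
python3 - <<'E'
from h import *
th=-99.75; m=24.75; phi=170.25; print((350.25+(450-(m-phi)*30)/37.5)%24)
plan(((.5892,-.0577,.13),127.9+2.8))
E
```

```text
22.649999999999977
t 24.77 at [0.4856 0.1972 0.1384] yaw 128.0 w 0.0256 F [ 0.1 -0.2 -3.8]
   [0.1255, -0.4411, 0.0136, -0.0003, 0.0028, -0.0301]
   [0.1359, -0.4381, 0.0138, -0.0003, 0.0028, -0.0301]
  ->  ((0.5892, -0.0577, 0.13), 130.70000000000002)
```

Request:
drive_tool:
  increments:
    - [0.1255, -0.4411, 0.0136, 0, 0, -0.03]
    - [0.1255, -0.4411, 0.0136, 0, 0, -0.03]
    - [0.1255, -0.4411, 0.0136, 0, 0, -0.03]
    - [0.1255, -0.4411, 0.0136, 0, 0, -0.03]
    - [0.1255, -0.4411, 0.0136, 0, 0, -0.03]

```text
time: 25.18
ee_pos: [0.5358, 0.0635, 0.1296]
eef_rot: [-0.333, 0.943, -0.001, -0.002]
ft_force: [-1.2, 0.9, -2.2]
width: 0.0257
grip_force: 30.0
```

Request:
drive_tool:
  increments:
    - [0.1359, -0.4381, 0.0138, 0, 0, -0.03]
    - [0.1359, -0.4381, 0.0138, 0, 0, -0.03]
    - [0.1359, -0.4381, 0.0138, 0, 0, -0.03]
    - [0.1359, -0.4381, 0.0138, 0, 0, -0.03]
    - [0.1359, -0.4381, 0.0138, 0, 0, -0.03]

```text
time: 25.6
ee_pos: [0.5871, -0.0634, 0.1255]
eef_rot: [-0.345, 0.939, -0.001, -0.002]
ft_force: [-0.6, -0.5, -3.7]
width: 0.026
grip_force: 30.0
```

Request:
drive_tool:
  increments:
    - [0, 0, 0, 0, 0, 0]
    - [0, 0, 0, 0, 0, 0]
    - [0, 0, 0, 0, 0, 0]
    - [0, 0, 0, 0, 0, 0]
    - [0, 0, 0, 0, 0, 0]

```text
time: 26.02
ee_pos: [0.5877, -0.0574, 0.1274]
eef_rot: [-0.348, 0.937, -0.0, -0.0]
ft_force: [-0.8, -0.1, -2.9]
width: 0.0257
grip_force: 30.0
```

```bash
python3 - <<'E'
from h import *
plan(((.5892,-.0577,.065),130.7))
E
```

```text
t 26.02 at [ 0.5877 -0.0574  0.1274] yaw 130.8 w 0.0257 F [-0.8 -0.1 -2.9]
   [-0.0033, -0.0041, 0.2081, 0.0, -0.0006, 0.0019]
  ->  ((0.5892, -0.0577, 0.065), 130.7)
```

Request:
drive_tool:
  increments:
    - [-0.0033, -0.0041, 0.07, 0, 0, 0.002]
    - [-0.0033, -0.0041, 0.14, 0, 0, 0.002]
    - [-0.0033, -0.0041, 0.208, 0, 0, 0.002]
    - [-0.0033, -0.0041, 0.208, 0, 0, 0.002]
    - [-0.0033, -0.0041, 0.208, 0, 0, 0.002]

```text
time: 26.43
ee_pos: [0.5887, -0.0585, 0.0648]
eef_rot: [-0.347, 0.938, -0.0, -0.001]
ft_force: [0.1, -0.3, -2.8]
width: 0.026
grip_force: 30.0
```

Request:
drive_tool:
  increments:
    - [0, 0, 0.02, 0, 0, 0]
    - [0, 0, 0.04, 0, 0, 0]
    - [0, 0, 0.055, 0, 0, 0]
    - [0, 0, 0.055, 0, 0, 0]
    - [0, 0, 0.055, 0, 0, 0]

```text
time: 26.85
ee_pos: [0.5893, -0.0588, 0.0486]
eef_rot: [-0.347, 0.938, -0.0, -0.0]
ft_force: [0.1, 0.1, -4.3]
width: 0.026
grip_force: 30.0
```

```bash
python3 - <<'E'
from h import *
plan(((.5892,-.0577,.0287),130.7))
E
```

```text
t 26.85 at [ 0.5893 -0.0588  0.0486] yaw 130.6 w 0.026 F [ 0.1  0.1 -4.3]
   [-0.0022, 0.0031, 0.0665, -0.0004, -0.001, -0.0021]
  ->  ((0.5892, -0.0577, 0.0287), 130.7)
```

Request:
drive_tool:
  increments:
    - [-0.002, 0.003, 0.012, 0, 0, -0.002]
    - [-0.002, 0.003, 0.024, 0, 0, -0.002]
    - [-0.002, 0.003, 0.036, 0, 0, -0.002]
    - [-0.002, 0.003, 0.05, 0, 0, -0.002]
    - [-0.002, 0.003, 0.067, 0, 0, -0.002]

```text
time: 27.27
ee_pos: [0.5893, -0.0577, 0.0282]
eef_rot: [-0.348, 0.938, -0.0, -0.0]
ft_force: [0.5, 0.4, -2.7]
width: 0.0256
grip_force: 30.0
```

```bash
python3 - <<'E'
from h import *
plan(((.5892,-.0577,.16),130.7),((.6552,-.0694,.16),-5.2))
E
```

```text
t 27.27 at [ 0.5893 -0.0577  0.0282] yaw 130.7 w 0.0256 F [ 0.5  0.4 -2.7]
   [0.0003, 0.0, -0.4395, -0.0006, -0.0007, -0.0]
  ->  ((0.5892, -0.0577, 0.16), 130.7)
   [-0.0283, -0.0346, 0.0, 0.0, 0.0, 0.604]
   [-0.041, -0.0179, 0.0, 0.0, 0.0, 0.604]
   [-0.0446, 0.0028, 0.0, 0.0, 0.0, 0.604]
   [-0.0384, 0.0229, 0.0, 0.0, 0.0, 0.604]
   [-0.0237, 0.0379, 0.0, 0.0, 0.0, 0.604]
  ->  ((0.6552, -0.0694, 0.16), -5.2)
```

Request:
drive_tool:
  increments:
    - [0, 0, 0.003, 0, 0, 0]
    - [0, 0, 0.006, 0, 0, 0]
    - [0, 0, 0.008, 0, 0, 0]
    - [0, 0, 0.008, 0, 0, 0]
    - [0, 0, 0.008, 0, 0, 0]

```text
time: 27.68
ee_pos: [0.5893, -0.0577, 0.0277]
eef_rot: [-0.348, 0.938, 0.0, -0.0]
ft_force: [-9.9, 2.1, 19.3]
width: 0.0262
grip_force: 30.0
```

Request:
drive_tool:
  increments:
    - [0, 0, 0, 0, 0, 0]
    - [0, 0, 0, 0, 0, 0]
    - [0, 0, 0, 0, 0, 0]
    - [0, 0, 0, 0, 0, 0]
    - [0, 0, -0.03, 0, 0, 0]
  claw: 0.45

```text
time: 28.1
ee_pos: [0.5881, -0.0576, 0.0338]
eef_rot: [-0.348, 0.938, 0.0, -0.002]
ft_force: [-0.1, 0.4, -0.1]
width: 0.0457
grip_force: 0.0
```

Request:
drive_tool:
  increments:
    - [0, 0, -0.1, 0, 0, 0]
    - [0, 0, -0.2, 0, 0, 0]
    - [0, 0, -0.34, 0, 0, 0]
    - [0, 0, -0.42, 0, 0, 0]
    - [0, 0, -0.42, 0, 0, 0]

```text
time: 28.52
ee_pos: [0.5921, -0.0584, 0.1677]
eef_rot: [-0.347, 0.938, -0.002, 0.004]
ft_force: [0.8, -0.3, -0.2]
width: 0.0476
grip_force: 0.0
```

Request:
drive_tool:
  increments:
    - [-0.0283, -0.0346, 0, 0, 0, 0.604]
    - [-0.0283, -0.0346, 0, 0, 0, 0.604]
    - [-0.0283, -0.0346, 0, 0, 0, 0.604]
    - [-0.0283, -0.0346, 0, 0, 0, 0.604]
    - [-0.0283, -0.0346, 0, 0, 0, 0.604]
  claw: 0.58

```text
time: 28.93
ee_pos: [0.6024, -0.06, 0.1612]
eef_rot: [-0.115, 0.993, -0.0, -0.0]
ft_force: [0.4, -0.2, 0.4]
width: 0.0371
grip_force: 0.0
```

Request:
drive_tool:
  increments:
    - [-0.041, -0.0179, -0.3, 0, 0, 0.604]
    - [-0.041, -0.0179, -0.3, 0, 0, 0.604]
    - [-0.041, -0.0179, -0.3, 0, 0, 0.604]
    - [-0.041, -0.0179, -0.3, 0, 0, 0.604]
    - [-0.041, -0.0179, -0.3, 0, 0, 0.604]

```text
time: 29.35
ee_pos: [0.6161, -0.0624, 0.2521]
eef_rot: [0.12, 0.993, -0.0, 0.001]
ft_force: [-0.1, -0.2, -1.2]
width: 0.0364
grip_force: 0.0
```

```bash
python3 - <<'E'
from h import *
plan(((.642,-.0604,.28),90),); plan(((.6552,-.0694,.12),-5.2))
E
```

```text
t 29.35 at [ 0.6161 -0.0624  0.2521] yaw 76.3 w 0.0364 F [-0.1 -0.2 -1.2]
   [-0.0826, 0.0268, -0.0931, -0.0009, 0.0016, -0.3052]
  ->  ((0.642, -0.0604, 0.28), 90)
t 29.35 at [ 0.6161 -0.0624  0.2521] yaw 76.3 w 0.0364 F [-0.1 -0.2 -1.2]
   [-0.0439, 0.0028, 0.1468, 0.0002, 0.0006, 0.6034]
   [-0.0379, 0.0226, 0.1468, 0.0002, 0.0006, 0.6034]
   [-0.0234, 0.0374, 0.1467, 0.0002, 0.0006, 0.6034]
  ->  ((0.6552, -0.0694, 0.12), -5.2)
```

```bash
python3 - <<'E'
from h import *
im,c=save("w11")
for k,p in [("master",(.6555,-.0692)),("small",(.6655,-.0175)),("middle",(.7163,-.0792)),("large",(.5892,-.0577))]:
    for z in (.024,.030):
        v,f=fitgear(im,c,k,p,z,.004); print(k,z,np.round(v[:2],4),round(np.degrees(v[2]),1),round(f,2))
v,f=fitgear(im,c,"coarse",(.5357,.1086),.018,.006); print(v,np.degrees(v[2]),f)
E
```

```text
master 0.024 [ 0.6545 -0.0695] 25.1 0.81
master 0.03 [ 0.6526 -0.0692] 25.0 0.75
small 0.024 [ 0.6655 -0.0177] 34.3 0.74
small 0.03 [ 0.6636 -0.0182] 34.2 0.8
middle 0.024 [ 0.7161 -0.079 ] 0.9 0.46
middle 0.03 [ 0.7135 -0.0784] 0.9 0.61
large 0.024 [ 0.5898 -0.0579] 22.7 0.59
large 0.03 [ 0.5888 -0.0583] 23.1 0.8
[0.53698495 0.108461   0.15342218] 8.790443170928018 0.6763674020767212
```

Request:
drive_tool:
  increments:
    - [-0.0439, 0.0028, 0.1468, 0, 0, 0.6034]
    - [-0.0439, 0.0028, 0.1468, 0, 0, 0.6034]
    - [-0.0439, 0.0028, 0.1468, 0, 0, 0.6034]
    - [-0.0439, 0.0028, 0.1468, 0, 0, 0.6034]
    - [-0.0439, 0.0028, 0.1468, 0, 0, 0.6034]

```text
time: 29.82
ee_pos: [0.6281, -0.0645, 0.206]
eef_rot: [0.348, 0.937, -0.001, -0.001]
ft_force: [0.4, 0.2, 0.0]
width: 0.0363
grip_force: 0.0
```

Request:
drive_tool:
  increments:
    - [-0.0379, 0.0226, 0.1468, 0, 0, 0.6034]
    - [-0.0379, 0.0226, 0.1468, 0, 0, 0.6034]
    - [-0.0379, 0.0226, 0.1468, 0, 0, 0.6034]
    - [-0.0379, 0.0226, 0.1468, 0, 0, 0.6034]
    - [-0.0379, 0.0226, 0.1468, 0, 0, 0.6034]

```text
time: 30.23
ee_pos: [0.6413, -0.0668, 0.1623]
eef_rot: [0.558, 0.83, -0.001, -0.0]
ft_force: [-0.2, -0.4, -0.0]
width: 0.0364
grip_force: 0.0
```

Request:
drive_tool:
  increments:
    - [-0.0234, 0.0374, 0.1467, 0, 0, 0.6034]
    - [-0.0234, 0.0374, 0.1467, 0, 0, 0.6034]
    - [-0.0234, 0.0374, 0.1467, 0, 0, 0.6034]
    - [-0.0234, 0.0374, 0.1467, 0, 0, 0.6034]
    - [-0.0234, 0.0374, 0.1467, 0, 0, 0.6034]

```text
time: 30.65
ee_pos: [0.6544, -0.0692, 0.1185]
eef_rot: [0.737, 0.676, -0.001, -0.0]
ft_force: [0.0, -0.4, 0.9]
width: 0.0366
grip_force: 0.0
```

Request:
drive_tool:
  increments:
    - [0, 0, 0, 0, 0, 0]
    - [0, 0, 0, 0, 0, 0]
    - [0, 0, 0, 0, 0, 0]
    - [0, 0, 0, 0, 0, 0]
    - [0, 0, 0, 0, 0, 0]

```text
time: 31.07
ee_pos: [0.6547, -0.0692, 0.1192]
eef_rot: [0.737, 0.675, -0.0, 0.0]
ft_force: [-0.9, -0.0, -0.9]
width: 0.0365
grip_force: 0.0
```

```bash
python3 - <<'E'
from h import *
print(read_state()["joint_positions"])
plan(((.6552,-.0694,.053),-5))
E
```

```text
[-0.63022544  0.66488239  0.98006719  1.52929648 -0.56898152  1.25476146
  0.34349325]
t 31.07 at [ 0.6547 -0.0692  0.1192] yaw -5.0 w 0.0365 F [-0.9 -0.  -0.9]
   [-0.0003, 0.0016, 0.2206, -0.0, 0.0005, -0.0003]
  ->  ((0.6552, -0.0694, 0.053), -5)
```

Request:
drive_tool:
  increments:
    - [0, 0.0016, 0.06, 0, 0, 0]
    - [0, 0.0016, 0.12, 0, 0, 0]
    - [0, 0.0016, 0.18, 0, 0, 0]
    - [0, 0.0016, 0.22, 0, 0, 0]
    - [0, 0.0016, 0.22, 0, 0, 0]

```text
time: 31.48
ee_pos: [0.6538, -0.0689, 0.0505]
eef_rot: [0.738, 0.675, -0.002, -0.001]
ft_force: [-0.9, 0.2, 0.1]
width: 0.0363
grip_force: 0.0
```

Request:
drive_tool:
  increments:
    - [0, 0, 0, 0, 0, 0]
    - [0, 0, 0, 0, 0, 0]
    - [0, 0, 0, 0, 0, 0]
    - [0, 0, 0, 0, 0, 0]
    - [0, 0, 0, 0, 0, 0]
  claw: 1
  force: 25

```text
time: 31.9
ee_pos: [0.655, -0.0694, 0.0537]
eef_rot: [0.738, 0.675, -0.0, -0.0]
ft_force: [-4.8, 1.2, 13.6]
width: 0.0119
grip_force: 25.0
```

Request:
drive_tool:
  increments:
    - [0, 0, 0, 0, 0, 0]
    - [0, 0, 0, 0, 0, 0]
    - [0, 0, 0, 0, 0, 0]
    - [0, 0, 0, 0, 0, 0]
    - [0, 0, 0, 0, 0, 0]

```text
time: 32.32
ee_pos: [0.6551, -0.0694, 0.0538]
eef_rot: [0.738, 0.675, -0.0, -0.0]
ft_force: [-3.7, 1.3, 6.5]
width: 0.0119
grip_force: 25.0
```

```bash
python3 - <<'E'
from h import *
s=read_state(); print(s["torque"],s["grip_force"]); plan()
E
```

```text
[0.0274723  0.91763354 0.04348057] 24.997720315586776
t 32.32 at [ 0.6551 -0.0694  0.0538] yaw -5.1 w 0.0119 F [-3.7  1.3  6.5]
```

Request:
drive_tool:
  increments:
    - [0, 0, 0, 0, 0, -0.111]
    - [0, 0, 0, 0, 0, -0.222]
    - [0, 0, 0, 0, 0, -0.333]
    - [0, 0, 0, 0, 0, -0.444]
    - [0, 0, 0, 0, 0, -0.555]

```text
time: 32.73
ee_pos: [0.6548, -0.0693, 0.0538]
eef_rot: [0.573, 0.82, -0.0, -0.0]
ft_force: [-6.4, 1.7, 6.8]
width: 0.0122
grip_force: 25.0
```

Request:
drive_tool:
  increments:
    - [0, 0, 0, 0, 0, -0.111]
    - [0, 0, 0, 0, 0, -0.222]
    - [0, 0, 0, 0, 0, -0.333]
    - [0, 0, 0, 0, 0, -0.444]
    - [0, 0, 0, 0, 0, -0.555]

```text
time: 33.15
ee_pos: [0.6545, -0.0695, 0.0537]
eef_rot: [0.382, 0.924, -0.0, -0.001]
ft_force: [-6.7, 0.4, 7.5]
width: 0.012
grip_force: 25.0
```

Request:
drive_tool:
  increments:
    - [0, 0, 0, 0, 0, -0.111]
    - [0, 0, 0, 0, 0, -0.222]
    - [0, 0, 0, 0, 0, -0.333]
    - [0, 0, 0, 0, 0, -0.444]
    - [0, 0, 0, 0, 0, -0.555]

```text
time: 33.57
ee_pos: [0.6543, -0.0698, 0.0537]
eef_rot: [0.174, 0.985, -0.0, -0.001]
ft_force: [-6.7, -0.3, 6.7]
width: 0.0119
grip_force: 25.0
```

```bash
python3 - <<'E'
from h import *
s=read_state(); print(s["torque"],s["grip_force"]); plan(((.6551,-.0694,.0538),72))
E
```

```text
[ 0.00883555  1.50327891 -0.18358526] 25.012659262865782
t 33.57 at [ 0.6543 -0.0698  0.0537] yaw 70.0 w 0.0119 F [-6.7 -0.3  6.7]
   [-0.002, 0.0022, -0.0003, -0.0013, -0.0019, -0.0444]
  ->  ((0.6551, -0.0694, 0.0538), 72)
```

Request:
drive_tool:
  increments:
    - [-0.002, 0.002, 0, 0, 0, -0.03]
    - [-0.002, 0.002, 0, 0, 0, -0.06]
    - [-0.002, 0.002, 0, 0, 0, -0.09]
    - [-0.002, 0.002, 0, 0, 0, -0.12]
    - [-0.002, 0.002, 0, 0, 0, -0.14]

```text
time: 33.98
ee_pos: [0.6543, -0.0699, 0.0537]
eef_rot: [0.121, 0.993, -0.0, -0.002]
ft_force: [-11.6, 0.2, 11.3]
width: 0.0118
grip_force: 25.0
```

```bash
python3 - <<'E'
from h import *
s=read_state(); print(s["torque"],s["grip_force"]); plan()
E
```

```text
[-1.88790014e-03  2.31877218e+00 -1.77171610e-01] 25.00896660843864
t 33.98 at [ 0.6543 -0.0699  0.0537] yaw 76.1 w 0.0118 F [-11.6   0.2  11.3]
```

Request:
drive_tool:
  increments:
    - [0, 0, 0, 0, 0, -0.015]
    - [0, 0, 0, 0, 0, -0.03]
    - [0, 0, 0, 0, 0, -0.045]
    - [0, 0, 0, 0, 0, -0.06]
    - [0, 0, 0, 0, 0, -0.07]

```text
time: 34.4
ee_pos: [0.6545, -0.0699, 0.0537]
eef_rot: [0.094, 0.996, -0.0, -0.001]
ft_force: [-10.4, -0.4, 10.3]
width: 0.012
grip_force: 25.8
```

```bash
python3 - <<'E'
from h import *
s=read_state(); print(s["torque"],s["grip_force"]); plan()
E
```

```text
[ 0.01887681  2.25716531 -0.60057915] 25.835853092721663
t 34.4 at [ 0.6545 -0.0699  0.0537] yaw 79.2 w 0.012 F [-10.4  -0.4  10.3]
```

Request:
drive_tool:
  increments:
    - [0, 0, 0, 0, 0, -0.02]
    - [0, 0, 0, 0, 0, -0.04]
    - [0, 0, 0, 0, 0, -0.06]
    - [0, 0, 0, 0, 0, -0.08]
    - [0, 0, 0, 0, 0, -0.08]

```text
time: 34.82
ee_pos: [0.6548, -0.07, 0.0537]
eef_rot: [0.063, 0.998, -0.0, -0.001]
ft_force: [-8.0, -0.5, 8.5]
width: 0.0135
grip_force: 27.0
```

```bash
python3 - <<'E'
from h import *
s=read_state(); print(s["torque"],s["grip_force"]); plan()
im,c=save("w12")
for k,p in [("master",(.6555,-.0692)),("large",(.5892,-.0577))]:
    v,f=fitgear(im,c,k,p,.024,.004); print(k,np.round(v[:2],4),round(np.degrees(v[2]),1),round(f,2))
E
```

```text
[-0.06521525  1.76434549 -0.64215991] 26.97021820116788
t 34.82 at [ 0.6548 -0.07    0.0537] yaw 82.8 w 0.0135 F [-8.  -0.5  8.5]
master [ 0.6538 -0.0714] 12.4 2.33
large [ 0.5872 -0.0598] 11.7 1.0
```

Request:
drive_tool:
  increments:
    - [0, 0, 0, 0, 0, 0.08]
    - [0, 0, 0, 0, 0, 0.18]
    - [0, 0, 0, 0, 0, 0.28]
    - [0, 0, 0, 0, 0, 0.38]
    - [0, 0, 0, 0, 0, 0.48]

```text
time: 35.28
ee_pos: [0.6551, -0.0701, 0.0537]
eef_rot: [0.251, 0.968, -0.001, -0.001]
ft_force: [-6.4, -1.5, 5.9]
width: 0.0115
grip_force: 25.0
```

Request:
drive_tool:
  increments:
    - [0, 0, 0, 0, 0, 0.1]
    - [0, 0, 0, 0, 0, 0.2]
    - [0, 0, 0, 0, 0, 0.3]
    - [0, 0, 0, 0, 0, 0.4]
    - [0, 0, 0, 0, 0, 0.5]

```text
time: 35.7
ee_pos: [0.6551, -0.0701, 0.0536]
eef_rot: [0.435, 0.901, -0.001, -0.0]
ft_force: [-6.5, -1.6, 6.4]
width: 0.0116
grip_force: 25.0
```

Request:
drive_tool:
  increments:
    - [0, 0, 0, 0, 0, 0.1]
    - [0, 0, 0, 0, 0, 0.2]
    - [0, 0, 0, 0, 0, 0.3]
    - [0, 0, 0, 0, 0, 0.4]
    - [0, 0, 0, 0, 0, 0.5]

```text
time: 36.12
ee_pos: [0.655, -0.0702, 0.0536]
eef_rot: [0.602, 0.799, -0.001, -0.0]
ft_force: [-6.4, -1.8, 6.4]
width: 0.0122
grip_force: 25.0
```

Request:
drive_tool:
  increments:
    - [0, 0, 0, 0, 0, 0.1]
    - [0, 0, 0, 0, 0, 0.2]
    - [0, 0, 0, 0, 0, 0.3]
    - [0, 0, 0, 0, 0, 0.4]
    - [0, 0, 0, 0, 0, 0.5]

```text
time: 36.53
ee_pos: [0.655, -0.0701, 0.0537]
eef_rot: [0.746, 0.666, -0.001, -0.0]
ft_force: [-6.7, -1.7, 6.6]
width: 0.0118
grip_force: 25.0
```

```bash
python3 - <<'E'
from h import *
s=read_state(); print(s["torque"],s["grip_force"]); plan()
E
```

```text
[-0.44310098  1.51580116  0.14211386] 25.00363614410162
t 36.53 at [ 0.655  -0.0701  0.0537] yaw -6.5 w 0.0118 F [-6.7 -1.7  6.6]
```

Request:
drive_tool:
  increments:
    - [0, 0, 0, 0, 0, 0.08]
    - [0, 0, 0, 0, 0, 0.16]
    - [0, 0, 0, 0, 0, 0.24]
    - [0, 0, 0, 0, 0, 0.32]
    - [0, 0, 0, 0, 0, 0.4]

```text
time: 36.95
ee_pos: [0.6549, -0.0703, 0.0537]
eef_rot: [0.841, 0.541, -0.001, 0.0]
ft_force: [-7.4, -3.4, 6.7]
width: 0.0122
grip_force: 26.3
```

```bash
python3 - <<'E'
from h import *
s=read_state(); print(s["torque"],s["grip_force"]); plan()
E
```

```text
[-0.82747217  1.74824841  0.61156593] 26.332540679723024
t 36.95 at [ 0.6549 -0.0703  0.0537] yaw -24.5 w 0.0122 F [-7.4 -3.4  6.7]
```

Request:
drive_tool:
  increments:
    - [0, 0, 0, 0, 0, 0]
    - [0, 0, 0, 0, 0, 0]
    - [0, 0, 0, 0, 0, 0]
    - [0, 0, 0, 0, 0, 0]
    - [0, 0, -0.04, 0, 0, 0]
  claw: 0.6

```text
time: 37.37
ee_pos: [0.6549, -0.0683, 0.0634]
eef_rot: [0.84, 0.543, -0.001, -0.001]
ft_force: [-0.5, -0.3, -0.2]
width: 0.0331
grip_force: 0.0
```

Request:
drive_tool:
  increments:
    - [0, 0, -0.1, 0, 0, 0]
    - [0, 0, -0.2, 0, 0, 0]
    - [0, 0, -0.3, 0, 0, -0.1]
    - [0, 0, -0.4, 0, 0, -0.25]
    - [0, 0, -0.5, 0, 0, -0.4]

```text
time: 37.78
ee_pos: [0.6558, -0.0692, 0.2175]
eef_rot: [0.743, 0.67, -0.0, 0.001]
ft_force: [0.7, 0.0, 0.2]
width: 0.0347
grip_force: 0.0
```

```bash
python3 - <<'E'
from h import *
plan(((.642,-.0604,.28),90))
E
```

```text
t 37.78 at [ 0.6558 -0.0692  0.2175] yaw -5.9 w 0.0347 F [0.7 0.  0.2]
   [0.008, -0.0162, -0.0694, -0.0002, 0.0006, -0.7107]
   [0.0154, -0.0095, -0.0694, -0.0002, 0.0006, -0.7107]
   [0.0182, 0.0001, -0.0694, -0.0002, 0.0006, -0.7107]
  ->  ((0.642, -0.0604, 0.28), 90)
```

Request:
drive_tool:
  increments:
    - [0.008, -0.0162, -0.07, 0, 0, -0.71]
    - [0.008, -0.0162, -0.07, 0, 0, -0.71]
    - [0.008, -0.0162, -0.07, 0, 0, -0.71]
    - [0.008, -0.0162, -0.07, 0, 0, -0.71]
    - [0.008, -0.0162, -0.07, 0, 0, -0.71]

```text
time: 38.2
ee_pos: [0.6514, -0.0663, 0.2374]
eef_rot: [0.529, 0.849, 0.0, 0.001]
ft_force: [-0.4, -0.7, -0.3]
width: 0.0349
grip_force: 0.0
```

Request:
drive_tool:
  increments:
    - [0.0154, -0.0095, -0.07, 0, 0, -0.71]
    - [0.0154, -0.0095, -0.07, 0, 0, -0.71]
    - [0.0154, -0.0095, -0.07, 0, 0, -0.71]
    - [0.0154, -0.0095, -0.07, 0, 0, -0.71]
    - [0.0154, -0.0095, -0.07, 0, 0, -0.71]

```text
time: 38.62
ee_pos: [0.6468, -0.0634, 0.2583]
eef_rot: [0.275, 0.961, -0.0, 0.001]
ft_force: [0.1, -0.6, -0.4]
width: 0.0346
grip_force: 0.0
```

Request:
drive_tool:
  increments:
    - [0.0182, 0, -0.07, 0, 0, -0.71]
    - [0.0182, 0, -0.07, 0, 0, -0.71]
    - [0.0182, 0, -0.07, 0, 0, -0.71]
    - [0.0182, 0, -0.07, 0, 0, -0.71]
    - [0.0182, 0, -0.07, 0, 0, -0.71]

```text
time: 39.03
ee_pos: [0.6422, -0.0606, 0.2793]
eef_rot: [0.0, 1.0, -0.0, 0.0]
ft_force: [-0.4, 0.9, -0.1]
width: 0.0348
grip_force: 0.0
```

Request:
drive_tool:
  increments:
    - [0, 0, 0, 0, 0, 0]
    - [0, 0, 0, 0, 0, 0]
    - [0, 0, 0, 0, 0, 0]
    - [0, 0, 0, 0, 0, 0]
    - [0, 0, 0, 0, 0, 0]

```text
time: 39.45
ee_pos: [0.6422, -0.0601, 0.2781]
eef_rot: [0.004, 1.0, -0.0, -0.0]
ft_force: [-0.1, -0.3, -0.9]
width: 0.035
grip_force: 0.0
```

```bash
cat >> h.py <<'E'
def hubs(im,cal,xy,kind,th,z):
    g=cv2.cvtColor(im,cv2.COLOR_BGR2GRAY).astype(float); a=proj([[*xy,z]],cal)[0].astype(int)
    cr=g[a[1]-18:a[1]+18,a[0]-18:a[0]+18]; res=[]
    for lo,hi in (np.percentile(cr,[2,60]),np.percentile(cr,[2,95])):
        h=np.clip((g-lo)*255/(hi-lo),0,255).astype(np.uint8)
        res.append([tuple(map(float,q)) for q in fithub(cv2.cvtColor(h,cv2.COLOR_GRAY2BGR),cal,np.array(xy),z,cands(kind,th))][:3])
    return res
E
python3 - <<'E'
from h import *
im,c=save("w13"); plan()
for k,p in [("master",(.6550,-.0695)),("small",(.6655,-.0175)),("middle",(.7163,-.0792)),("large",(.5892,-.0577))]:
    v,f=fitgear(im,c,k,p,.024,.004); t=np.degrees(v[2]);print(k,np.round(v[:2],4),round(t,1),round(f,2))
    if k!="master": print(hubs(im,c,v[:2],k,t,.052))
E
```

```text
t 39.5 at [ 0.6422 -0.06    0.278 ] yaw 89.6 w 0.0349 F [-0.3 -0.1 -0.3]
master [ 0.6548 -0.0695] 9.1 1.04
small [ 0.6665 -0.0165] 5.3 0.73
[[(0.74, 85.3, 0.667, -0.0165), (0.76, 5.3, 0.667, -0.0205), (0.92, 75.3, 0.6655, -0.0205)], [(0.52, 85.3, 0.667, -0.016), (0.57, 5.3, 0.6665, -0.0155), (0.8, 65.3, 0.663, -0.013)]]
middle [ 0.7171 -0.081 ] 10.0 0.45
[[(0.78, 10.0, 0.7176, -0.0815), (1.13, 70.0, 0.7206, -0.08), (1.16, 40.0, 0.7191, -0.077)], [(0.46, 10.0, 0.7171, -0.0815), (0.69, 70.0, 0.7201, -0.081), (0.9, 40.0, 0.7201, -0.083)]]
large [ 0.588  -0.0575] 6.7 0.51
[[(0.97, 42.7, 0.5915, -0.0615), (0.99, 0.7, 0.592, -0.0615), (0.99, 36.7, 0.5915, -0.0615)], [(0.5, 48.7, 0.588, -0.0565), (0.58, 42.7, 0.588, -0.057), (0.59, 54.7, 0.5885, -0.056)]]
```

Request:
drive_tool:
  increments:
    - [0.437, -0.327, 0, 0, 0, 0]
    - [0.437, -0.327, 0, 0, 0, 0]
    - [0.437, -0.327, 0, 0, 0, 0]
    - [0.437, -0.327, 0, 0, 0, 0]
    - [0.437, -0.327, 0, 0, 0, 0]

```text
time: 39.92
ee_pos: [0.5052, -0.1639, 0.2789]
eef_rot: [0.008, 1.0, 0.0, 0.0]
ft_force: [1.0, -1.0, 0.8]
width: 0.0349
grip_force: 0.0
```

Request:
drive_tool:
  increments:
    - [0.437, -0.327, 0, 0, 0, 0]
    - [0.437, -0.327, 0, 0, 0, 0]
    - [0.437, -0.327, 0, 0, 0, 0]
    - [0.437, -0.327, 0, 0, 0, 0]
    - [0.437, -0.327, 0, 0, 0, 0]

```text
time: 40.33
ee_pos: [0.3733, -0.2599, 0.2786]
eef_rot: [0.008, 1.0, 0.001, 0.001]
ft_force: [0.8, -0.9, -0.8]
width: 0.035
grip_force: 0.0
```

Request:
drive_tool:
  increments:
    - [0, 0, 0, 0, 0, 0]
    - [0, 0, 0, 0, 0, 0]
    - [0, 0, 0, 0, 0, 0]
    - [0, 0, 0, 0, 0, 0]
    - [0, 0, 0, 0, 0, 0]

```text
time: 40.75
ee_pos: [0.3793, -0.2539, 0.2781]
eef_rot: [0.003, 1.0, -0.001, -0.001]
ft_force: [-0.0, 0.3, -0.6]
width: 0.035
grip_force: 0.0
```

```bash
cat > rack.py <<'E'
from h import *
from scipy.optimize import differential_evolution as DE
im=cv2.imread("pics/w14.png");c=json.load(open("w14.json"))
e=cv2.Canny(cv2.GaussianBlur(im,(0,0),.8),40,110); dt=np.minimum(cv2.distanceTransform(255-e,cv2.DIST_L2,5),6)
A=np.linspace(0,2*np.pi,150,endpoint=False)
def pts(v,z=.0125):
    u=np.array([np.cos(v[2]),np.sin(v[2])]); P=[]
    for d,r in((-.073,.0275),(0,.0345),(.087,.0425)):
        P.append(np.c_[v[0]+d*u[0]+r*np.cos(A),v[1]+d*u[1]+r*np.sin(A),np.full(150,z)])
    return np.vstack(P)
def cost(v):
    q=proj(pts(v),c).astype(np.float32); return cv2.remap(dt,q[:,:1],q[:,1:],cv2.INTER_LINEAR,borderValue=6).mean()
r=DE(cost,[(.36,.41),(-.28,-.23),(.8,1.2)],seed=1,popsize=25)
v=r.x;u=np.array([np.cos(v[2]),np.sin(v[2])]);print(np.round(v,4),np.degrees(v[2]),r.fun)
for n,d in(("small",-.073),("middle",0),("large",.087)): print(n,np.round(v[:2]+d*u,4))
for q in proj(pts(v),c): cv2.circle(im,tuple(int(round(t)) for t in q),0,(0,0,255),-1)
cv2.imwrite("pics/w14f.png",im)
E
python3 - <<'E'
from h import *
im,c=save("w14"); plan()
E
python3 rack.py
```

```text
t 40.8 at [ 0.3791 -0.254   0.2781] yaw 89.7 w 0.0346 F [ 0.1  0.2 -0.7]
[ 0.3811 -0.2574  0.997 ] 57.124304420462366 0.20210330188274384
small [ 0.3415 -0.3187]
middle [ 0.3811 -0.2574]
large [ 0.4284 -0.1843]
```

View pics/w14f.png

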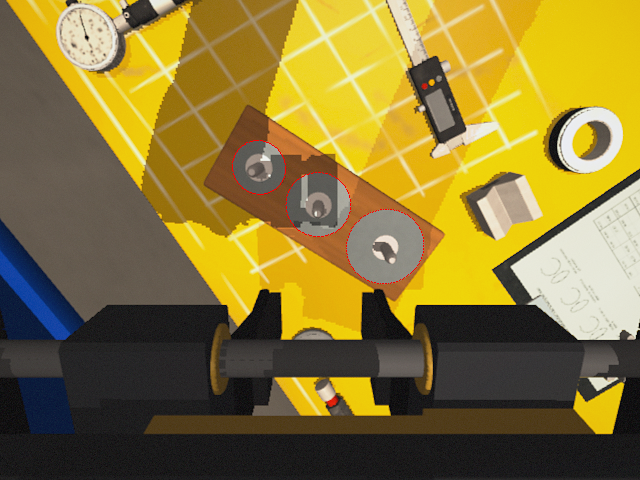

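```bash
python3 - <<'E'
from h import *
plan(((.5883,-.0576,.12),48.7))
E
```

```text
t 40.8 at [ 0.3791 -0.254   0.2781] yaw 89.7 w 0.0346 F [ 0.1  0.2 -0.7]
   [-0.347, 0.3298, 0.2626, -0.0011, -0.0004, 0.4551]
   [-0.2096, 0.4301, 0.263, -0.0011, -0.0004, 0.4551]
  ->  ((0.5883, -0.0576, 0.12), 48.7)
```

Request:
drive_tool:
  increments:
    - [-0.347, 0.3298, 0.2626, 0, 0, 0.4551]
    - [-0.347, 0.3298, 0.2626, 0, 0, 0.4551]
    - [-0.347, 0.3298, 0.2626, 0, 0, 0.4551]
    - [-0.347, 0.3298, 0.2626, 0, 0, 0.4551]
    - [-0.347, 0.3298, 0.2626, 0, 0, 0.4551]
  claw: 0.45

```text
time: 41.22
ee_pos: [0.4859, -0.1494, 0.1949]
eef_rot: [0.177, 0.984, -0.001, -0.003]
ft_force: [-0.7, 1.2, -0.5]
width: 0.0472
grip_force: 0.0
```

Request:
drive_tool:
  increments:
    - [-0.2096, 0.4301, 0.263, 0, 0, 0.4551]
    - [-0.2096, 0.4301, 0.263, 0, 0, 0.4551]
    - [-0.2096, 0.4301, 0.263, 0, 0, 0.4551]
    - [-0.2096, 0.4301, 0.263, 0, 0, 0.4551]
    - [-0.2096, 0.4301, 0.263, 0, 0, 0.4551]

```text
time: 41.63
ee_pos: [0.5898, -0.0504, 0.1147]
eef_rot: [0.349, 0.937, -0.002, -0.003]
ft_force: [-0.9, 0.2, -1.0]
width: 0.0478
grip_force: 0.0
```

Request:
drive_tool:
  increments:
    - [0, 0, 0, 0, 0, 0]
    - [0, 0, 0, 0, 0, 0]
    - [0, 0, 0, 0, 0, 0]
    - [0, 0, 0, 0, 0, 0]
    - [0, 0, 0, 0, 0, 0]

```text
time: 42.05
ee_pos: [0.5881, -0.0589, 0.1212]
eef_rot: [0.354, 0.935, 0.0, 0.001]
ft_force: [0.6, -0.9, 0.4]
width: 0.0479
grip_force: 0.0
```

```bash
python3 - <<'E'
from h import *
plan(((.5883,-.0576,.0285),48.7))
E
```

```text
t 42.05 at [ 0.5881 -0.0589  0.1212] yaw 48.6 w 0.0479 F [ 0.6 -0.9  0.4]
   [0.0027, 0.0034, 0.309, 0.0008, 0.0011, -0.0027]
  ->  ((0.5883, -0.0576, 0.0285), 48.7)
```

Request:
drive_tool:
  increments:
    - [0.002, 0.002, 0.08, 0, 0, -0.0027]
    - [0.0027, 0.0034, 0.16, 0, 0, -0.0027]
    - [0.0027, 0.0034, 0.24, 0, 0, -0.0027]
    - [0.0027, 0.0034, 0.295, 0, 0, -0.0027]
    - [0.0027, 0.0034, 0.307, 0, 0, -0.0027]

```text
time: 42.47
ee_pos: [0.5864, -0.057, 0.026]
eef_rot: [0.352, 0.936, -0.001, -0.002]
ft_force: [-0.1, -0.4, 0.3]
width: 0.0481
grip_force: 0.0
```

Request:
drive_tool:
  increments:
    - [0, 0, 0, 0, 0, 0]
    - [0, 0, 0, 0, 0, 0]
    - [0, 0, 0, 0, 0, 0]
    - [0, 0, 0, 0, 0, 0]
    - [0, 0, 0, 0, 0, 0]
  claw: 1
  force: 30

```text
time: 42.88
ee_pos: [0.5888, -0.0573, 0.0295]
eef_rot: [0.352, 0.936, -0.0, 0.001]
ft_force: [-1.4, -1.1, 7.3]
width: 0.0257
grip_force: 30.0
```

Request:
drive_tool:
  increments:
    - [0, 0, 0, 0, 0, 0]
    - [0, 0, 0, 0, 0, 0]
    - [0, 0, 0, 0, 0, 0]
    - [0, 0, -0.01, 0, 0, 0]
    - [0, 0, -0.02, 0, 0, 0]

```text
time: 43.3
ee_pos: [0.5885, -0.0575, 0.0345]
eef_rot: [0.352, 0.936, -0.001, 0.001]
ft_force: [3.2, -2.8, -6.0]
width: 0.0262
grip_force: 30.0
```

Request:
drive_tool:
  increments:
    - [0, 0, -0.03, 0, 0, 0]
    - [0, 0, -0.06, 0, 0, 0]
    - [0, 0, -0.12, 0, 0, 0]
    - [0, 0, -0.24, 0, 0, 0]
    - [0, 0, -0.38, 0, 0, 0]

```text
time: 43.72
ee_pos: [0.5861, -0.0563, 0.1474]
eef_rot: [0.352, 0.936, -0.001, -0.002]
ft_force: [2.1, 0.7, -2.9]
width: 0.0256
grip_force: 30.0
```

```bash
python3 - <<'E'
from h import *
plan(((.4284,-.1843,.15),48.7),((.4284,-.1843,.085),48.7))
E
```

```text
t 43.72 at [ 0.5861 -0.0563  0.1474] yaw 48.8 w 0.0256 F [ 2.1  0.7 -2.9]
   [0.0571, -0.3338, -0.0027, -0.0027, -0.0024, 0.0009]
   [0.0569, -0.3338, -0.0035, -0.0027, -0.0024, 0.0009]
  ->  ((0.4284, -0.1843, 0.15), 48.7)
   [0.0, 0.0, 0.2167, 0.0, 0.0, 0.0]
  ->  ((0.4284, -0.1843, 0.085), 48.7)
```

Request:
drive_tool:
  increments:
    - [0.0571, -0.3338, -0.003, -0.0027, -0.0024, 0.0009]
    - [0.0571, -0.3338, -0.003, -0.0027, -0.0024, 0.0009]
    - [0.0571, -0.3338, -0.003, -0.0027, -0.0024, 0.0009]
    - [0.0571, -0.3338, -0.003, -0.0027, -0.0024, 0.0009]
    - [0.0571, -0.3338, -0.003, -0.0027, -0.0024, 0.0009]

```text
time: 44.13
ee_pos: [0.5083, -0.1211, 0.1493]
eef_rot: [0.353, 0.936, 0.001, 0.001]
ft_force: [-0.2, 0.4, -3.0]
width: 0.0255
grip_force: 30.0
```

Request:
drive_tool:
  increments:
    - [0.0569, -0.3338, -0.003, 0, 0, 0]
    - [0.0569, -0.3338, -0.003, 0, 0, 0]
    - [0.0569, -0.3338, -0.003, 0, 0, 0]
    - [0.0569, -0.3338, -0.003, 0, 0, 0]
    - [0.0569, -0.3338, -0.003, 0, 0, 0]

```text
time: 44.55
ee_pos: [0.4305, -0.1846, 0.1499]
eef_rot: [0.353, 0.936, 0.001, 0.001]
ft_force: [0.7, 0.6, -3.3]
width: 0.0259
grip_force: 30.0
```

Request:
drive_tool:
  increments:
    - [0, 0, 0.05, 0, 0, 0]
    - [0, 0, 0.1, 0, 0, 0]
    - [0, 0, 0.15, 0, 0, 0]
    - [0, 0, 0.2, 0, 0, 0]
    - [0, 0, 0.2, 0, 0, 0]

```text
time: 44.97
ee_pos: [0.4301, -0.1832, 0.0873]
eef_rot: [0.351, 0.936, -0.001, -0.001]
ft_force: [-1.1, 0.7, -4.2]
width: 0.0259
grip_force: 30.0
```

```bash
python3 - <<'E'
from h import *
plan(((.4284,-.1843,.065),48.7))
E
```

```text
t 44.97 at [ 0.4301 -0.1832  0.0873] yaw 48.9 w 0.0259 F [-1.1  0.7 -4.2]
   [0.0019, -0.0064, 0.0745, -0.0021, -0.001, 0.0038]
  ->  ((0.4284, -0.1843, 0.065), 48.7)
```

Request:
drive_tool:
  increments:
    - [0.0019, -0.0064, 0, -0.002, -0.001, 0.003]
    - [0.0019, -0.0064, 0, -0.002, -0.001, 0.003]
    - [0.0019, -0.0064, 0.025, -0.002, -0.001, 0.003]
    - [0.0019, -0.0064, 0.05, -0.002, -0.001, 0.003]
    - [0.0019, -0.0064, 0.075, -0.002, -0.001, 0.003]

```text
time: 45.38
ee_pos: [0.4294, -0.1857, 0.0667]
eef_rot: [0.353, 0.935, 0.001, 0.002]
ft_force: [0.3, 0.1, -3.4]
width: 0.0259
grip_force: 30.0
```

```bash
python3 - <<'E'
from h import *
plan(((.4284,-.1843,.0305),48.7))
E
```

```text
t 45.38 at [ 0.4294 -0.1857  0.0667] yaw 48.6 w 0.0259 F [ 0.3  0.1 -3.4]
   [0.006, 0.001, 0.1208, 0.005, 0.0044, -0.002]
  ->  ((0.4284, -0.1843, 0.0305), 48.7)
```

Request:
drive_tool:
  increments:
    - [0.003, 0.001, 0.025, 0.003, 0.003, 0]
    - [0.005, 0.001, 0.05, 0.004, 0.004, 0]
    - [0.005, 0.001, 0.075, 0.004, 0.004, 0]
    - [0.005, 0.001, 0.1, 0.004, 0.004, 0]
    - [0.005, 0.001, 0.123, 0.004, 0.004, 0]

```text
time: 45.8
ee_pos: [0.4284, -0.185, 0.0298]
eef_rot: [0.354, 0.935, -0.0, -0.0]
ft_force: [-8.3, -1.2, 40.4]
width: 0.0258
grip_force: 30.0
```

Request:
drive_tool:
  increments:
    - [0, 0, 0, 0, 0, 0]
    - [0, 0, 0, 0, 0, 0]
    - [0, 0, 0.002, 0, 0, 0]
    - [0, 0, 0.003, 0, 0, 0]
    - [0, 0, 0.003, 0, 0, 0]

```text
time: 46.22
ee_pos: [0.4281, -0.1848, 0.0293]
eef_rot: [0.354, 0.935, 0.0, -0.0]
ft_force: [-1.2, -0.1, 0.3]
width: 0.0258
grip_force: 30.0
```

```bash
python3 - <<'E'
from h import *
plan()
E
```

```text
t 46.22 at [ 0.4281 -0.1848  0.0293] yaw 48.6 w 0.0258 F [-1.2 -0.1  0.3]
```

Request:
drive_tool:
  increments:
    - [0, 0, 0, 0, 0, 0]
    - [0, 0, 0, 0, 0, 0]
    - [0, 0, 0, 0, 0, 0]
    - [0, 0, 0, 0, 0, 0]
    - [0, 0, -0.03, 0, 0, 0]
  claw: 0.45

```text
time: 46.63
ee_pos: [0.4274, -0.1845, 0.0376]
eef_rot: [0.353, 0.935, -0.0, -0.001]
ft_force: [0.0, -0.4, -0.3]
width: 0.0457
grip_force: 0.0
```

Request:
drive_tool:
  increments:
    - [0, 0, -0.1, 0, 0, 0]
    - [0, 0, -0.2, 0, 0, 0]
    - [0, 0, -0.34, 0, 0, 0]
    - [0, 0, -0.42, 0, 0, 0]
    - [0, 0, -0.42, 0, 0, 0]

```text
time: 47.05
ee_pos: [0.4308, -0.1859, 0.1696]
eef_rot: [0.354, 0.935, 0.002, 0.004]
ft_force: [0.9, -1.0, -0.1]
width: 0.0481
grip_force: 0.0
```

```bash
python3 - <<'E'
from h import *
plan(((.716,-.081,.14),100))
E
```

```text
t 47.05 at [ 0.4308 -0.1859  0.1696] yaw 48.5 w 0.0481 F [ 0.9 -1.  -0.1]
   [-0.2401, 0.4456, 0.0532, 0.0016, 0.0049, -0.5718]
   [-0.41, 0.2971, 0.0514, 0.0016, 0.0049, -0.5718]
  ->  ((0.716, -0.081, 0.14), 100)
```

Request:
drive_tool:
  increments:
    - [-0.2401, 0.4456, 0.0532, 0.0016, 0.0049, -0.5718]
    - [-0.2401, 0.4456, 0.0532, 0.0016, 0.0049, -0.5718]
    - [-0.2401, 0.4456, 0.0532, 0.0016, 0.0049, -0.5718]
    - [-0.2401, 0.4456, 0.0532, 0.0016, 0.0049, -0.5718]
    - [-0.2401, 0.4456, 0.0532, 0.0016, 0.0049, -0.5718]

```text
time: 47.47
ee_pos: [0.5745, -0.128, 0.1467]
eef_rot: [0.131, 0.991, -0.0, -0.003]
ft_force: [-0.4, -0.5, -0.2]
width: 0.0476
grip_force: 0.0
```

Request:
drive_tool:
  increments:
    - [-0.41, 0.2971, 0.0514, 0, 0, -0.5718]
    - [-0.41, 0.2971, 0.0514, 0, 0, -0.5718]
    - [-0.41, 0.2971, 0.0514, 0, 0, -0.5718]
    - [-0.41, 0.2971, 0.0514, 0, 0, -0.5718]
    - [-0.41, 0.2971, 0.0514, 0, 0, -0.5718]

```text
time: 47.88
ee_pos: [0.7161, -0.0756, 0.13]
eef_rot: [-0.092, 0.996, 0.001, -0.003]
ft_force: [-0.3, 1.4, 0.3]
width: 0.048
grip_force: 0.0
```

Request:
drive_tool:
  increments:
    - [0, 0, 0, 0, 0, 0]
    - [0, 0, 0, 0, 0, 0]
    - [0, 0, 0, 0, 0, 0]
    - [0, 0, 0, 0, 0, 0]
    - [0, 0, 0, 0, 0, 0]

```text
time: 48.3
ee_pos: [0.7127, -0.08, 0.1331]
eef_rot: [-0.087, 0.996, 0.001, -0.002]
ft_force: [0.1, 0.8, -0.6]
width: 0.0479
grip_force: 0.0
```

```bash
python3 - <<'E'
from h import *
plan(((.716,-.081,.0285),100))
E
```

```text
t 48.3 at [ 0.7127 -0.08    0.1331] yaw 100.0 w 0.0479 F [ 0.1  0.8 -0.6]
   [-0.0115, -0.0058, 0.3485, 0.0019, -0.0043, -0.0003]
  ->  ((0.716, -0.081, 0.0285), 100)
```

Request:
drive_tool:
  increments:
    - [-0.0115, -0.0058, 0.07, 0.002, -0.004, 0]
    - [-0.0115, -0.0058, 0.15, 0.002, -0.004, 0]
    - [-0.0115, -0.0058, 0.24, 0.002, -0.004, 0]
    - [-0.0115, -0.0058, 0.32, 0.002, -0.004, 0]
    - [-0.0115, -0.0058, 0.345, 0.002, -0.004, 0]

```text
time: 48.72
ee_pos: [0.714, -0.0802, 0.0251]
eef_rot: [-0.087, 0.996, 0.0, -0.003]
ft_force: [0.0, 0.1, -0.6]
width: 0.0476
grip_force: 0.0
```

Request:
drive_tool:
  increments:
    - [0, 0, 0, 0, 0, 0]
    - [0, 0, 0, 0, 0, 0]
    - [0, 0, 0, 0, 0, 0]
    - [0, 0, 0, 0, 0, 0]
    - [0, 0, 0, 0, 0, 0]
  claw: 1

```text
time: 49.13
ee_pos: [0.7173, -0.0808, 0.0306]
eef_rot: [-0.088, 0.996, -0.0, 0.001]
ft_force: [-0.2, 0.2, 5.1]
width: 0.0258
grip_force: 30.0
```

Request:
drive_tool:
  increments:
    - [0, 0, 0, 0, 0, 0]
    - [0, 0, 0, 0, 0, 0]
    - [0, 0, 0, 0, 0, 0]
    - [0, 0, -0.01, 0, 0, 0]
    - [0, 0, -0.02, 0, 0, 0]

```text
time: 49.55
ee_pos: [0.7162, -0.0809, 0.035]
eef_rot: [-0.088, 0.996, -0.0, -0.001]
ft_force: [0.7, -1.8, -3.2]
width: 0.0261
grip_force: 30.0
```

Request:
drive_tool:
  increments:
    - [0, 0, -0.03, 0, 0, 0]
    - [0, 0, -0.06, 0, 0, 0]
    - [0, 0, -0.12, 0, 0, 0]
    - [0, 0, -0.24, 0, 0, 0]
    - [0, 0, -0.38, 0, 0, 0]

```text
time: 49.97
ee_pos: [0.7151, -0.08, 0.1483]
eef_rot: [-0.088, 0.996, 0.0, -0.002]
ft_force: [1.4, 0.4, -2.3]
width: 0.0257
grip_force: 30.0
```

```bash
python3 - <<'E'
from h import *
plan(((.3811,-.2574,.15),70))
E
```

```text
t 49.97 at [ 0.7151 -0.08    0.1483] yaw 100.1 w 0.0257 F [ 1.4  0.4 -2.3]
   [0.5997, -0.1939, -0.0002, -0.0002, -0.003, 0.3339]
   [0.5289, -0.3428, -0.0016, -0.0002, -0.003, 0.3339]
  ->  ((0.3811, -0.2574, 0.15), 70)
```

Request:
drive_tool:
  increments:
    - [0.5997, -0.1939, 0, 0, -0.003, 0.3339]
    - [0.5997, -0.1939, 0, 0, -0.003, 0.3339]
    - [0.5997, -0.1939, 0, 0, -0.003, 0.3339]
    - [0.5997, -0.1939, 0, 0, -0.003, 0.3339]
    - [0.5997, -0.1939, 0, 0, -0.003, 0.3339]

```text
time: 50.38
ee_pos: [0.5454, -0.1722, 0.1493]
eef_rot: [0.045, 0.999, 0.0, 0.001]
ft_force: [-0.2, -1.4, -1.6]
width: 0.026
grip_force: 30.0
```

Request:
drive_tool:
  increments:
    - [0.5289, -0.3428, 0, 0, 0, 0.3339]
    - [0.5289, -0.3428, 0, 0, 0, 0.3339]
    - [0.5289, -0.3428, 0, 0, 0, 0.3339]
    - [0.5289, -0.3428, 0, 0, 0, 0.3339]
    - [0.5289, -0.3428, 0, 0, 0, 0.3339]

```text
time: 50.8
ee_pos: [0.3785, -0.2601, 0.1484]
eef_rot: [0.176, 0.984, 0.001, 0.001]
ft_force: [-0.5, -0.4, -1.8]
width: 0.026
grip_force: 30.0
```

Request:
drive_tool:
  increments:
    - [0, 0, 0.05, 0, 0, 0]
    - [0, 0, 0.1, 0, 0, 0]
    - [0, 0, 0.15, 0, 0, 0]
    - [0, 0, 0.19, 0, 0, 0]
    - [0, 0, 0.19, 0, 0, 0]

```text
time: 51.22
ee_pos: [0.3815, -0.2574, 0.0903]
eef_rot: [0.174, 0.985, 0.001, -0.0]
ft_force: [-1.5, 0.9, -2.6]
width: 0.0258
grip_force: 30.0
```

```bash
python3 - <<'E'
from h import *
plan(((.3811,-.2574,.067),70))
E
```

```text
t 51.22 at [ 0.3815 -0.2574  0.0903] yaw 70.0 w 0.0258 F [-1.5  0.9 -2.6]
   [0.0013, -0.0006, 0.0776, 0.0011, -0.001, -0.0006]
  ->  ((0.3811, -0.2574, 0.067), 70)
```

Request:
drive_tool:
  increments:
    - [0.0013, 0, 0.02, 0, 0, 0]
    - [0.0013, 0, 0.04, 0, 0, 0]
    - [0.0013, 0, 0.06, 0, 0, 0]
    - [0.0013, 0, 0.078, 0, 0, 0]
    - [0.0013, 0, 0.078, 0, 0, 0]

```text
time: 51.63
ee_pos: [0.3818, -0.2575, 0.0672]
eef_rot: [0.174, 0.985, 0.0, 0.0]
ft_force: [0.9, -0.5, -1.9]
width: 0.0261
grip_force: 30.0
```

```bash
python3 - <<'E'
from h import *
plan(((.3811,-.2574,.0315),70))
E
```

```text
t 51.63 at [ 0.3818 -0.2575  0.0672] yaw 70.0 w 0.0261 F [ 0.9 -0.5 -1.9]
   [0.0025, -0.0004, 0.1189, 0.0003, 0.0004, 0.0001]
  ->  ((0.3811, -0.2574, 0.0315), 70)
```

Request:
drive_tool:
  increments:
    - [0.002, 0, 0.025, 0, 0, 0]
    - [0.002, 0, 0.05, 0, 0, 0]
    - [0.002, 0, 0.075, 0, 0, 0]
    - [0.002, 0, 0.1, 0, 0, 0]
    - [0.002, 0, 0.119, 0, 0, 0]

```text
time: 52.05
ee_pos: [0.3817, -0.2575, 0.0315]
eef_rot: [0.174, 0.985, 0.0, 0.001]
ft_force: [-5.4, 8.2, 41.6]
width: 0.0256
grip_force: 30.0
```

Request:
drive_tool:
  increments:
    - [0, 0, 0, 0, 0, 0]
    - [0, 0, 0, 0, 0, 0]
    - [0, 0, 0.003, 0, 0, 0]
    - [0, 0, 0.005, 0, 0, 0]
    - [0, 0, 0.005, 0, 0, 0]

```text
time: 52.47
ee_pos: [0.3817, -0.2577, 0.0312]
eef_rot: [0.174, 0.985, 0.0, 0.001]
ft_force: [-4.7, 2.6, 12.1]
width: 0.0259
grip_force: 30.0
```

Request:
drive_tool:
  increments:
    - [0, 0, 0, 0, 0, 0]
    - [0, 0, 0, 0, 0, 0]
    - [0, 0, 0, 0, 0, 0]
    - [0, 0, 0, 0, 0, 0]
    - [0, 0, -0.03, 0, 0, 0]
  claw: 0.45

```text
time: 52.88
ee_pos: [0.3809, -0.2572, 0.039]
eef_rot: [0.174, 0.985, 0.0, -0.0]
ft_force: [0.2, 0.6, 0.1]
width: 0.0457
grip_force: 0.0
```

Request:
drive_tool:
  increments:
    - [0, 0, -0.1, 0, 0, 0]
    - [0, 0, -0.2, 0, 0, 0]
    - [0, 0, -0.34, 0, 0, 0]
    - [0, 0, -0.42, 0, 0, 0]
    - [0, 0, -0.42, 0, 0, 0]

```text
time: 53.3
ee_pos: [0.3837, -0.2592, 0.1709]
eef_rot: [0.174, 0.985, 0.0, 0.005]
ft_force: [0.4, 0.7, -0.2]
width: 0.0479
grip_force: 0.0
```

```bash
python3 - <<'E'
from h import *
plan(((.6655,-.017,.14),-4.7))
E
```

```text
t 53.3 at [ 0.3837 -0.2592  0.1709] yaw 69.9 w 0.0479 F [ 0.4  0.7 -0.2]
   [-0.2015, 0.36, 0.037, 0.0034, 0.0026, 0.5529]
   [-0.0313, 0.4115, 0.0357, 0.0034, 0.0026, 0.5529]
   [0.1446, 0.3866, 0.0347, 0.0034, 0.0026, 0.5529]
  ->  ((0.6655, -0.017, 0.14), -4.7)
```

Request:
drive_tool:
  increments:
    - [-0.2015, 0.36, 0.037, 0.0034, 0.0026, 0.5529]
    - [-0.2015, 0.36, 0.037, 0.0034, 0.0026, 0.5529]
    - [-0.2015, 0.36, 0.037, 0.0034, 0.0026, 0.5529]
    - [-0.2015, 0.36, 0.037, 0.0034, 0.0026, 0.5529]
    - [-0.2015, 0.36, 0.037, 0.0034, 0.0026, 0.5529]

```text
time: 53.72
ee_pos: [0.4762, -0.1751, 0.1542]
eef_rot: [0.381, 0.924, -0.002, -0.001]
ft_force: [0.0, -0.8, -0.5]
width: 0.0476
grip_force: 0.0
```

Request:
drive_tool:
  increments:
    - [-0.0313, 0.4115, 0.0357, 0, 0, 0.5529]
    - [-0.0313, 0.4115, 0.0357, 0, 0, 0.5529]
    - [-0.0313, 0.4115, 0.0357, 0, 0, 0.5529]
    - [-0.0313, 0.4115, 0.0357, 0, 0, 0.5529]
    - [-0.0313, 0.4115, 0.0357, 0, 0, 0.5529]

```text
time: 54.13
ee_pos: [0.5695, -0.0951, 0.1432]
eef_rot: [0.571, 0.821, -0.002, -0.0]
ft_force: [-0.5, -0.1, -0.4]
width: 0.0479
grip_force: 0.0
```

Request:
drive_tool:
  increments:
    - [0.1446, 0.3866, 0.0347, 0, 0, 0.5529]
    - [0.1446, 0.3866, 0.0347, 0, 0, 0.5529]
    - [0.1446, 0.3866, 0.0347, 0, 0, 0.5529]
    - [0.1446, 0.3866, 0.0347, 0, 0, 0.5529]
    - [0.1446, 0.3866, 0.0347, 0, 0, 0.5529]

```text
time: 54.55
ee_pos: [0.663, -0.0151, 0.1327]
eef_rot: [0.735, 0.678, -0.002, 0.0]
ft_force: [-0.2, -1.3, -0.6]
width: 0.048
grip_force: 0.0
```

Request:
drive_tool:
  increments:
    - [0, 0, 0, 0, 0, 0]
    - [0, 0, 0, 0, 0, 0]
    - [0, 0, 0, 0, 0, 0]
    - [0, 0, 0, 0, 0, 0]
    - [0, 0, 0, 0, 0, 0]

```text
time: 54.97
ee_pos: [0.6626, -0.0158, 0.1338]
eef_rot: [0.735, 0.678, -0.001, -0.0]
ft_force: [-0.3, -0.3, -0.3]
width: 0.0476
grip_force: 0.0
```

```bash
python3 - <<'E'
from h import *
im,c=save("w15"); v,f=fitgear(im,c,"small",(.6655,-.0170),.024,.005); t=np.degrees(v[2]);print(np.round(v[:2],4),t,f,hubs(im,c,v[:2],"small",t,.052))
plan(((.6655,-.017,.0285),-4.7))
E
```

```text
[ 0.6657 -0.0173] 4.3702242437828875 1.2481228113174438 [[(0.93, 84.4, 0.6657, -0.0168), (1.17, 14.4, 0.6687, -0.0148), (1.19, 64.4, 0.6652, -0.0143)], [(0.78, 84.4, 0.6662, -0.0168), (0.99, 64.4, 0.6682, -0.0168), (1.0, 4.4, 0.6672, -0.0168)]]
t 55.02 at [ 0.6627 -0.0156  0.1336] yaw -4.6 w 0.048 F [0.6 1.1 1.1]
   [-0.0037, 0.0102, 0.3504, -0.0014, 0.0011, 0.0014]
  ->  ((0.6655, -0.017, 0.0285), -4.7)
```

Request:
drive_tool:
  increments:
    - [-0.0037, 0.0102, 0.07, -0.001, 0.001, 0.001]
    - [-0.0037, 0.0102, 0.15, -0.001, 0.001, 0.001]
    - [-0.0037, 0.0102, 0.24, -0.001, 0.001, 0.001]
    - [-0.0037, 0.0102, 0.32, -0.001, 0.001, 0.001]
    - [-0.0037, 0.0102, 0.346, -0.001, 0.001, 0.001]

```text
time: 55.43
ee_pos: [0.6636, -0.0163, 0.0258]
eef_rot: [0.735, 0.678, -0.002, -0.002]
ft_force: [-0.5, 0.4, -0.2]
width: 0.0478
grip_force: 0.0
```

Request:
drive_tool:
  increments:
    - [0, 0, 0, 0, 0, 0]
    - [0, 0, 0, 0, 0, 0]
    - [0, 0, 0, 0, 0, 0]
    - [0, 0, 0, 0, 0, 0]
    - [0, 0, 0, 0, 0, 0]
  claw: 1

```text
time: 55.85
ee_pos: [0.6657, -0.0167, 0.031]
eef_rot: [0.735, 0.678, -0.0, -0.0]
ft_force: [-7.4, 1.4, 5.6]
width: 0.0258
grip_force: 30.0
```

Request:
drive_tool:
  increments:
    - [0, 0, 0, 0, 0, 0]
    - [0, 0, 0, 0, 0, 0]
    - [0, 0, 0, 0, 0, 0]
    - [0, 0, -0.01, 0, 0, 0]
    - [0, 0, -0.02, 0, 0, 0]

```text
time: 56.27
ee_pos: [0.6656, -0.0167, 0.0359]
eef_rot: [0.735, 0.678, -0.0, -0.0]
ft_force: [-1.0, -0.3, -2.1]
width: 0.0258
grip_force: 30.0
```

Request:
drive_tool:
  increments:
    - [0, 0, -0.03, 0, 0, 0]
    - [0, 0, -0.06, 0, 0, 0]
    - [0, 0, -0.12, 0, 0, 0]
    - [0, 0, -0.24, 0, 0, 0]
    - [0, 0, -0.38, 0, 0, 0]

```text
time: 56.68
ee_pos: [0.6646, -0.0163, 0.1495]
eef_rot: [0.735, 0.678, -0.002, -0.001]
ft_force: [0.1, 1.0, -0.9]
width: 0.0258
grip_force: 30.0
```

```bash
python3 - <<'E'
from h import *
print(read_state()["joint_positions"])
plan(((.3415,-.3187,.15),30))
E
```

```text
[-0.67064957  0.62363726  0.92777668  1.4730545  -0.50475894  1.30121231
  0.22068211]
t 56.68 at [ 0.6646 -0.0163  0.1495] yaw -4.7 w 0.0258 F [ 0.1  1.  -0.9]
   [-0.3642, -0.3303, 0.001, -0.0015, 0.0, -0.257]
   [-0.2906, -0.3967, 0.0005, -0.0015, 0.0, -0.257]
   [-0.2052, -0.4469, 0.0, -0.0015, 0.0, -0.257]
  ->  ((0.3415, -0.3187, 0.15), 30)
```

Request:
drive_tool:
  increments:
    - [-0.3642, -0.3303, 0, 0, 0, -0.257]
    - [-0.3642, -0.3303, 0, 0, 0, -0.257]
    - [-0.3642, -0.3303, 0, 0, 0, -0.257]
    - [-0.3642, -0.3303, 0, 0, 0, -0.257]
    - [-0.3642, -0.3303, 0, 0, 0, -0.257]

```text
time: 57.1
ee_pos: [0.5544, -0.1227, 0.1507]
eef_rot: [0.666, 0.746, 0.0, -0.0]
ft_force: [0.5, 0.2, -1.9]
width: 0.0258
grip_force: 30.0
```

Request:
drive_tool:
  increments:
    - [-0.2906, -0.3967, 0, 0, 0, -0.257]
    - [-0.2906, -0.3967, 0, 0, 0, -0.257]
    - [-0.2906, -0.3967, 0, 0, 0, -0.257]
    - [-0.2906, -0.3967, 0, 0, 0, -0.257]
    - [-0.2906, -0.3967, 0, 0, 0, -0.257]

```text
time: 57.52
ee_pos: [0.4465, -0.2227, 0.1502]
eef_rot: [0.588, 0.809, 0.001, -0.0]
ft_force: [0.4, 0.1, -2.3]
width: 0.0253
grip_force: 30.0
```

Request:
drive_tool:
  increments:
    - [-0.2052, -0.4469, 0, 0, 0, -0.257]
    - [-0.2052, -0.4469, 0, 0, 0, -0.257]
    - [-0.2052, -0.4469, 0, 0, 0, -0.257]
    - [-0.2052, -0.4469, 0, 0, 0, -0.257]
    - [-0.2052, -0.4469, 0, 0, 0, -0.257]

```text
time: 57.93
ee_pos: [0.3389, -0.3229, 0.1503]
eef_rot: [0.503, 0.864, 0.0, 0.0]
ft_force: [-0.5, -0.3, -1.1]
width: 0.0261
grip_force: 30.0
```

Request:
drive_tool:
  increments:
    - [0, 0, 0.05, 0, 0, 0]
    - [0, 0, 0.1, 0, 0, 0]
    - [0, 0, 0.15, 0, 0, 0]
    - [0, 0, 0.19, 0, 0, 0]
    - [0, 0, 0.19, 0, 0, 0]

```text
time: 58.35
ee_pos: [0.3422, -0.3183, 0.0913]
eef_rot: [0.5, 0.866, -0.001, -0.001]
ft_force: [-0.2, 0.9, -1.9]
width: 0.0257
grip_force: 30.0
```

```bash
python3 - <<'E'
from h import *
print(read_state()["joint_positions"])
plan(((.3415,-.3187,.067),30))
E
```

```text
[-0.38934367  0.1868619   1.14012091  2.06002165 -0.19803788  1.0139727
  1.3738367 ]
t 58.35 at [ 0.3422 -0.3183  0.0913] yaw 30.0 w 0.0257 F [-0.2  0.9 -1.9]
   [-0.0003, -0.0025, 0.0809, -0.0031, -0.002, 0.0002]
  ->  ((0.3415, -0.3187, 0.067), 30)
```

Request:
drive_tool:
  increments:
    - [0, -0.0025, 0.02, -0.003, -0.002, 0]
    - [0, -0.0025, 0.04, -0.003, -0.002, 0]
    - [0, -0.0025, 0.06, -0.003, -0.002, 0]
    - [0, -0.0025, 0.078, -0.003, -0.002, 0]
    - [0, -0.0025, 0.078, -0.003, -0.002, 0]

```text
time: 58.77
ee_pos: [0.3416, -0.3191, 0.0683]
eef_rot: [0.5, 0.866, 0.0, 0.001]
ft_force: [-0.6, -0.3, -2.5]
width: 0.0258
grip_force: 30.0
```

```bash
python3 - <<'E'
from h import *
plan(((.3415,-.3187,.0325),30))
E
```

```text
t 58.77 at [ 0.3416 -0.3191  0.0683] yaw 30.0 w 0.0258 F [-0.6 -0.3 -2.5]
   [0.0013, 0.0001, 0.1194, 0.0012, 0.0011, 0.0003]
  ->  ((0.3415, -0.3187, 0.0325), 30)
```

Request:
drive_tool:
  increments:
    - [0.001, 0, 0.025, 0, 0, 0]
    - [0.001, 0, 0.05, 0, 0, 0]
    - [0.001, 0, 0.075, 0, 0, 0]
    - [0.001, 0, 0.1, 0, 0, 0]
    - [0.001, 0, 0.12, 0, 0, 0]

```text
time: 59.18
ee_pos: [0.3417, -0.3191, 0.0322]
eef_rot: [0.5, 0.866, 0.0, 0.001]
ft_force: [-5.7, 4.2, 39.7]
width: 0.0258
grip_force: 30.0
```

Request:
drive_tool:
  increments:
    - [0, 0, 0, 0, 0, 0]
    - [0, 0, 0, 0, 0, 0]
    - [0, 0, 0.003, 0, 0, 0]
    - [0, 0, 0.005, 0, 0, 0]
    - [0, 0, 0.005, 0, 0, 0]

```text
time: 59.6
ee_pos: [0.3418, -0.3193, 0.0319]
eef_rot: [0.5, 0.866, 0.0, 0.001]
ft_force: [-3.0, 2.5, 7.0]
width: 0.0257
grip_force: 30.0
```

Request:
drive_tool:
  increments:
    - [0, 0, 0, 0, 0, 0]
    - [0, 0, 0, 0, 0, 0]
    - [0, 0, 0, 0, 0, 0]
    - [0, 0, 0, 0, 0, 0]
    - [0, 0, -0.03, 0, 0, 0]
  claw: 0.45

```text
time: 60.02
ee_pos: [0.3411, -0.3186, 0.0399]
eef_rot: [0.5, 0.866, -0.0, 0.0]
ft_force: [-0.5, 0.0, -0.0]
width: 0.0458
grip_force: 0.0
```

Request:
drive_tool:
  increments:
    - [0, 0, -0.1, 0, 0, 0]
    - [0, 0, -0.2, 0, 0, 0]
    - [0, 0, -0.34, 0, 0, 0]
    - [0, 0, -0.42, 0, 0, 0]
    - [0, 0, -0.55, 0, 0, 0]

```text
time: 60.43
ee_pos: [0.3403, -0.3191, 0.2059]
eef_rot: [0.5, 0.866, -0.0, 0.0]
ft_force: [1.1, 1.2, -1.1]
width: 0.0482
grip_force: 0.0
```

```bash
python3 - <<'E'
from h import *
plan(((.40,-.24,.28),90),((.537,.1085,.21),90))
E
```

```text
t 60.43 at [ 0.3403 -0.3191  0.2059] yaw 29.9 w 0.0482 F [ 1.1  1.2 -1.1]
   [0.0646, 0.152, -0.1235, -0.0001, 0.0003, -0.6674]
   [-0.0201, 0.1639, -0.1235, -0.0001, 0.0003, -0.6674]
  ->  ((0.4, -0.24, 0.28), 90)
   [-0.2283, 0.5808, 0.1167, 0.0, 0.0, 0.0]
   [-0.2283, 0.5808, 0.1167, 0.0, 0.0, 0.0]
  ->  ((0.537, 0.1085, 0.21), 90)
```

Request:
drive_tool:
  increments:
    - [0.0646, 0.152, -0.1235, 0, 0, -0.6674]
    - [0.0646, 0.152, -0.1235, 0, 0, -0.6674]
    - [0.0646, 0.152, -0.1235, 0, 0, -0.6674]
    - [0.0646, 0.152, -0.1235, 0, 0, -0.6674]
    - [0.0646, 0.152, -0.1235, 0, 0, -0.6674]

```text
time: 60.85
ee_pos: [0.3712, -0.2797, 0.2431]
eef_rot: [0.256, 0.967, 0.0, 0.001]
ft_force: [0.5, 0.2, 0.3]
width: 0.0477
grip_force: 0.0
```

Request:
drive_tool:
  increments:
    - [-0.0201, 0.1639, -0.1235, 0, 0, -0.6674]
    - [-0.0201, 0.1639, -0.1235, 0, 0, -0.6674]
    - [-0.0201, 0.1639, -0.1235, 0, 0, -0.6674]
    - [-0.0201, 0.1639, -0.1235, 0, 0, -0.6674]
    - [-0.0201, 0.1639, -0.1235, 0, 0, -0.6674]

```text
time: 61.27
ee_pos: [0.4008, -0.2401, 0.2798]
eef_rot: [-0.002, 1.0, -0.0, 0.001]
ft_force: [-0.7, 0.4, 0.4]
width: 0.0476
grip_force: 0.0
```

```bash
python3 - <<'E'
from h import *
im,c=save("w16"); plan()
for k,p in [("small",(.3415,-.3187)),("middle",(.3811,-.2574)),("large",(.4284,-.1843))]:
    for z in(.026,.032): v,f=fitgear(im,c,k,p,z,.004); t=np.degrees(v[2]);print(k,z,np.round(v[:2],4),round(t,1),round(f,2))
E
```

```text
t 61.32 at [ 0.4007 -0.2401  0.2797] yaw 90.0 w 0.0478 F [ 1.2 -0.  -0.3]
small 0.026 [ 0.3427 -0.3191] 0.0 0.6
small 0.032 [ 0.3424 -0.3179] 39.8 0.66
middle 0.026 [ 0.3806 -0.2569] 10.5 0.59
middle 0.032 [ 0.3797 -0.2567] 10.6 0.7
large 0.026 [ 0.4279 -0.1831] 6.5 0.42
large 0.032 [ 0.4265 -0.184 ] 6.5 0.57
```

Request:
drive_tool:
  increments:
    - [-0.2283, 0.5808, 0.1, 0, 0, 0]
    - [-0.2283, 0.5808, 0.1, 0, 0, 0]
    - [-0.2283, 0.5808, 0.1, 0, 0, 0]
    - [-0.2283, 0.5808, 0.1, 0, 0, 0]
    - [-0.2283, 0.5808, 0.1, 0, 0, 0]

```text
time: 61.73
ee_pos: [0.4697, -0.0612, 0.2487]
eef_rot: [0.001, 1.0, -0.0, 0.0]
ft_force: [0.4, -0.7, -0.2]
width: 0.0479
grip_force: 0.0
```

Request:
drive_tool:
  increments:
    - [-0.2283, 0.5808, 0.1, 0, 0, 0]
    - [-0.2283, 0.5808, 0.1, 0, 0, 0]
    - [-0.2283, 0.5808, 0.1, 0, 0, 0]
    - [-0.2283, 0.5808, 0.1, 0, 0, 0]
    - [-0.2283, 0.5808, 0.1, 0, 0, 0]

```text
time: 62.15
ee_pos: [0.5379, 0.1137, 0.218]
eef_rot: [0.0, 1.0, -0.001, 0.0]
ft_force: [0.8, 0.5, 0.1]
width: 0.0479
grip_force: 0.0
```

Request:
drive_tool:
  increments:
    - [0, 0, 0, 0, 0, 0]
    - [0, 0, 0, 0, 0, 0]
    - [0, 0, 0, 0, 0, 0]
    - [0, 0, 0, 0, 0, 0]
    - [0, 0, 0, 0, 0, 0]

```text
time: 62.57
ee_pos: [0.5375, 0.1075, 0.2201]
eef_rot: [0.001, 1.0, 0.0, 0.001]
ft_force: [0.4, -1.0, 0.8]
width: 0.0477
grip_force: 0.0
```

```bash
python3 - <<'E'
from h import *
from scipy.optimize import differential_evolution as DE
im,c=save("w17"); plan()
v,f=fitgear(im,c,"coarse",(.5365,.1085),.018,.006); t=np.degrees(v[2]);print(np.round(v[:2],4),t,f,hubs(im,c,v[:2],"coarse",t,.046))
e=cv2.Canny(cv2.GaussianBlur(im,(0,0),.8),30,90); dt=np.minimum(cv2.distanceTransform(255-e,cv2.DIST_L2,5),6)
s=np.linspace(-1,1,80);sq=np.vstack([np.c_[s,s*0+1],np.c_[s,s*0-1],np.c_[s*0+1,s],np.c_[s*0-1,s]])
def cost(v):
    C,S=np.cos(v[2]),np.sin(v[2]);o=np.vstack([sq*.046,sq*.042])@np.array([[C,S],[-S,C]])+v[:2]
    q=proj(np.c_[o,np.full(len(o),.024)],c).astype(np.float32); q=q[(q[:,1]<285)&(q[:,0]<639)]
    return 9 if len(q)<200 else cv2.remap(dt,q[:,:1],q[:,1:],cv2.INTER_LINEAR).mean()
r=DE(cost,[(.52,.57),(.25,.30),(0,1.571)],seed=1,popsize=30);print(r.x,np.degrees(r.x[2]),r.fun)
E
```

```text
t 62.62 at [0.5375 0.1078 0.2201] yaw 89.9 w 0.048 F [-0.2  0.1 -0.1]
[0.547  0.1011] 34.83892398773945 2.4499456882476807 [[(0.86, 34.8, 0.551, 0.1051), (0.94, 79.8, 0.551, 0.1016)], [(1.53, 34.8, 0.5475, 0.1001), (1.67, 79.8, 0.549, 0.0976)]]
[0.53983992 0.25868235 1.29795611] 74.36740693111285 0.9408223032951355
```

```bash
cat > t.py <<'E'
from h import *
from scipy.optimize import differential_evolution as DE
im=cv2.imread("pics/w17.png");c=json.load(open("w17.json"))
v,f=fitgear(im,c,"coarse",(.5365,.1085),.018,.06); t=np.degrees(v[2]);print(np.round(v[:2],4),t,f,proj([[*v[:2],.018]],c),hubs(im,c,v[:2],"coarse",t,.046))
s=np.linspace(-1,1,80);sq=np.vstack([np.c_[s,s*0+1],np.c_[s,s*0-1],np.c_[s*0+1,s],np.c_[s*0-1,s]])
for n in ("w1","w10","w17","w8"):
    im=cv2.imread(f"pics/{n}.png");c=json.load(open(n+".json"))
    e=cv2.Canny(cv2.GaussianBlur(im,(0,0),.8),30,90); dt=np.minimum(cv2.distanceTransform(255-e,cv2.DIST_L2,5),6)
    def cost(v):
        C,S=np.cos(v[2]),np.sin(v[2]);o=np.vstack([sq*.046,sq*.042])@np.array([[C,S],[-S,C]])+v[:2]
        q=proj(np.c_[o,np.full(len(o),.024)],c).astype(np.float32); q=q[(q[:,1]<289)&(q[:,0]<639)]
        return 9 if len(q)<200 else cv2.remap(dt,q[:,:1],q[:,1:],cv2.INTER_LINEAR).mean()
    r=DE(cost,[(.52,.57),(.25,.30),(0,1.571)],seed=1,popsize=30);print(n,r.x,np.degrees(r.x[2]),r.fun,proj([[*r.x[:2],.024]],c))
E
python3 t.py
```

```text
[0.5662 0.107 ] 7.994775036158503 0.633084237575531 [[320.32302529 244.54419258]] [[(1.35, 53.0, 0.5627, 0.111), (1.43, 8.0, 0.5622, 0.103)], [(0.49, 53.0, 0.5677, 0.107), (0.9, 8.0, 0.5657, 0.108)]]
w1 [0.53802884 0.26098396 1.30454694] 74.74503385122226 0.5680638551712036 [[433.06002769 276.509229  ]]
w10 [0.55837374 0.27773454 1.49468564] 85.63917893927298 9.0 [[351.89445519 387.9296097 ]]
w17 [0.53992504 0.25875038 1.29969877] 74.4672543011581 0.9400405883789062 [[488.42918155 218.14570222]]
w8 [0.53916943 0.26993521 1.29744376] 74.3380515041216 0.7475614547729492 [[403.02148246 279.57605776]]
```

```bash
python3 - <<'E'
from h import *
for n in("w1","w17","w2"):
    im=cv2.imread(f"pics/{n}.png");c=json.load(open(n+".json"))
    for y in(.261,.270):
        A=np.radians(74.4+45+90*np.arange(4)); print(n,y,np.round(proj(np.c_[.5385+.065*np.cos(A),y+.065*np.sin(A),np.full(4,.024)],c)).tolist())
    # silhouette: rectify at z=.024, 1mm/px, region x .46-.62,y .19-.35
    X,Y=np.meshgrid(np.arange(.19,.35,.001),np.arange(.46,.62,.001)); q=proj(np.c_[Y.ravel(),X.ravel(),np.full(X.size,.024)],c).astype(np.float32)
    m=cv2.remap(im,q[:,0].reshape(X.shape),q[:,1].reshape(X.shape),cv2.INTER_LINEAR)
    hsv=cv2.cvtColor(m,cv2.COLOR_BGR2HSV); k=((hsv[...,1]<60)&(hsv[...,2]<135)).astype(np.uint8)
    k=cv2.morphologyEx(k,cv2.MORPH_OPEN,np.ones((9,9))); nl,lb,st,ce=cv2.connectedComponentsWithStats(k)
    for i in range(1,nl):
        if st[i,4]>2500: 
            r=cv2.minAreaRect(np.argwhere(lb==i)[:,::-1].astype(np.float32)); print(n,st[i,4],"y,x",.19+r[0][0]/1000,.46+r[0][1]/1000,r[1],r[2])
    print("hsv floor",cv2.cvtColor(m,cv2.COLOR_BGR2HSV)[78,78])
E
```

```text
w1 0.261 [[483.0, 251.0], [409.0, 231.0], [385.0, 301.0], [455.0, 319.0]]
w1 0.27 [[490.0, 251.0], [417.0, 231.0], [392.0, 301.0], [462.0, 319.0]]
w1 7546 y,x 0.26923652648925783 0.5410915756225586 (98.98478698730469, 92.78356170654297) 13.570433616638184
hsv floor [ 14  35 124]
w17 0.261 [[560.0, 181.0], [462.0, 152.0], [426.0, 251.0], [518.0, 276.0]]
w17 0.27 [[570.0, 181.0], [472.0, 152.0], [436.0, 251.0], [527.0, 276.0]]
hsv floor [ 13  30 137]
w2 0.261 [[648.0, 192.0], [571.0, 168.0], [534.0, 248.0], [608.0, 269.0]]
w2 0.27 [[656.0, 192.0], [579.0, 168.0], [542.0, 248.0], [616.0, 270.0]]
w2 15124 y,x 0.278 0.539499984741211 (158.99996948242188, 141.99996948242188) 90.0
hsv floor [ 15  32 129]
```

```bash
python3 - <<'E'
from h import *
plan(((.5662,.107,.12),53))
E
```

```text
t 62.62 at [0.5375 0.1078 0.2201] yaw 89.9 w 0.048 F [-0.2  0.1 -0.1]
   [-0.0474, -0.0012, 0.167, 0.0006, 0.0015, 0.4102]
   [-0.0455, 0.0139, 0.1669, 0.0006, 0.0015, 0.4102]
  ->  ((0.5662, 0.107, 0.12), 53)
```

Request:
drive_tool:
  increments:
    - [-0.0474, -0.0012, 0.167, 0, 0.0015, 0.4102]
    - [-0.0474, -0.0012, 0.167, 0, 0.0015, 0.4102]
    - [-0.0474, -0.0012, 0.167, 0, 0.0015, 0.4102]
    - [-0.0474, -0.0012, 0.167, 0, 0.0015, 0.4102]
    - [-0.0474, -0.0012, 0.167, 0, 0.0015, 0.4102]

```text
time: 63.03
ee_pos: [0.552, 0.1081, 0.1701]
eef_rot: [0.159, 0.987, -0.0, 0.001]
ft_force: [0.1, 0.7, 0.1]
width: 0.0479
grip_force: 0.0
```

Request:
drive_tool:
  increments:
    - [-0.0455, 0.0139, 0.1669, 0, 0, 0.4102]
    - [-0.0455, 0.0139, 0.1669, 0, 0, 0.4102]
    - [-0.0455, 0.0139, 0.1669, 0, 0, 0.4102]
    - [-0.0455, 0.0139, 0.1669, 0, 0, 0.4102]
    - [-0.0455, 0.0139, 0.1669, 0, 0, 0.4102]

```text
time: 63.45
ee_pos: [0.5666, 0.108, 0.1204]
eef_rot: [0.314, 0.949, 0.0, 0.001]
ft_force: [-0.8, 0.5, -0.1]
width: 0.048
grip_force: 0.0
```

```bash
python3 - <<'E'
from h import *
im,c=save("w18"); v,f=fitgear(im,c,"coarse",(.5662,.107),.018,.006); t=np.degrees(v[2]);print(np.round(v[:2],4),t,f)
plan(((.5662,.107,.022),53))
E
```

```text
[0.5665 0.1073] 8.265819628996766 1.053580641746521
t 63.5 at [0.5666 0.1081 0.1205] yaw 53.4 w 0.0478 F [-0.1 -0.3  0.7]
   [-0.0007, -0.0043, 0.3284, 0.0019, 0.002, 0.009]
  ->  ((0.5662, 0.107, 0.022), 53)
```

Request:
drive_tool:
  increments:
    - [0, -0.003, 0.07, 0.001, 0.001, 0.008]
    - [0, -0.003, 0.15, 0.001, 0.001, 0.008]
    - [0, -0.003, 0.23, 0.001, 0.001, 0.008]
    - [0, -0.003, 0.3, 0.001, 0.001, 0.008]
    - [0, -0.003, 0.326, 0.001, 0.001, 0.008]

```text
time: 63.92
ee_pos: [0.5646, 0.1074, 0.02]
eef_rot: [0.317, 0.948, -0.001, -0.001]
ft_force: [-0.3, -0.5, -0.7]
width: 0.0476
grip_force: 0.0
```

Request:
drive_tool:
  increments:
    - [0, 0, 0, 0, 0, 0]
    - [0, 0, 0, 0, 0, 0]
    - [0, 0, 0, 0, 0, 0]
    - [0, 0, 0, 0, 0, 0]
    - [0, 0, 0, 0, 0, 0]
  claw: 1

```text
time: 64.33
ee_pos: [0.5666, 0.1075, 0.0231]
eef_rot: [0.319, 0.948, 0.0, 0.001]
ft_force: [-0.7, 0.6, 6.0]
width: 0.0256
grip_force: 30.0
```

Request:
drive_tool:
  increments:
    - [0, 0, 0, 0, 0, 0]
    - [0, 0, 0, 0, 0, 0]
    - [0, 0, 0, 0, 0, 0]
    - [0, 0, -0.01, 0, 0, 0]
    - [0, 0, -0.02, 0, 0, 0]

```text
time: 64.75
ee_pos: [0.5656, 0.1074, 0.0281]
eef_rot: [0.319, 0.948, -0.0, -0.0]
ft_force: [-0.8, 0.1, -1.7]
width: 0.0258
grip_force: 30.0
```

Request:
drive_tool:
  increments:
    - [0, 0, -0.03, 0, 0, 0]
    - [0, 0, -0.08, 0, 0, 0]
    - [0, 0, -0.2, 0, 0, 0]
    - [0, 0, -0.3, 0, 0, 0]
    - [0, 0, -0.3, 0, 0, 0]

```text
time: 65.17
ee_pos: [0.5688, 0.1072, 0.1239]
eef_rot: [0.319, 0.948, 0.002, 0.003]
ft_force: [0.8, 0.2, -2.5]
width: 0.0256
grip_force: 30.0
```

```bash
python3 - <<'E'
from h import *
plan(((.539,.27,.12),74.4))
E
```

```text
t 65.17 at [0.5688 0.1072 0.1239] yaw 52.8 w 0.0256 F [ 0.8  0.2 -2.5]
   [0.4074, 0.3718, 0.0132, 0.0062, 0.007, -0.4811]
  ->  ((0.539, 0.27, 0.12), 74.4)
```

Request:
drive_tool:
  increments:
    - [0.4074, 0.3718, 0.013, 0.004, 0.004, -0.4811]
    - [0.4074, 0.3718, 0.013, 0.004, 0.004, -0.4811]
    - [0.4074, 0.3718, 0.013, 0.004, 0.004, -0.4811]
    - [0.4074, 0.3718, 0.013, 0.004, 0.004, -0.4811]
    - [0.4074, 0.3718, 0.013, 0.004, 0.004, -0.4811]

```text
time: 65.58
ee_pos: [0.5324, 0.2806, 0.1133]
eef_rot: [0.129, 0.992, 0.0, -0.003]
ft_force: [-0.4, 1.2, -2.0]
width: 0.0254
grip_force: 30.0
```

Request:
drive_tool:
  increments:
    - [0, 0, 0, 0, 0, 0]
    - [0, 0, 0, 0, 0, 0]
    - [0, 0, 0, 0, 0, 0]
    - [0, 0, 0, 0, 0, 0]
    - [0, 0, 0, 0, 0, 0]

```text
time: 66.0
ee_pos: [0.5362, 0.2689, 0.114]
eef_rot: [0.136, 0.991, -0.001, -0.002]
ft_force: [0.6, 0.1, -1.1]
width: 0.0257
grip_force: 30.0
```

```bash
python3 - <<'E'
from h import *
plan(((.539,.27,.05),74.4))
E
```

```text
t 66.0 at [0.5362 0.2689 0.114 ] yaw 74.3 w 0.0257 F [ 0.6  0.1 -1.1]
   [-0.0086, 0.0067, 0.2132, -0.0041, -0.0045, -0.0016]
  ->  ((0.539, 0.27, 0.05), 74.4)
```

Request:
drive_tool:
  increments:
    - [-0.0086, 0.0067, 0.05, -0.004, -0.004, 0]
    - [-0.0086, 0.0067, 0.1, -0.004, -0.004, 0]
    - [-0.0086, 0.0067, 0.16, -0.004, -0.004, 0]
    - [-0.0086, 0.0067, 0.213, -0.004, -0.004, 0]
    - [-0.0086, 0.0067, 0.213, -0.004, -0.004, 0]

```text
time: 66.42
ee_pos: [0.537, 0.2698, 0.047]
eef_rot: [0.136, 0.991, -0.002, -0.002]
ft_force: [-0.3, -0.7, -2.5]
width: 0.0257
grip_force: 30.0
```

Request:
drive_tool:
  increments:
    - [0, 0, 0.015, 0, 0, 0]
    - [0, 0, 0.03, 0, 0, 0]
    - [0, 0, 0.045, 0, 0, 0]
    - [0, 0, 0.06, 0, 0, 0]
    - [0, 0, 0.075, 0, 0, 0]

```text
time: 66.83
ee_pos: [0.5388, 0.2714, 0.0274]
eef_rot: [0.135, 0.991, 0.0, -0.0]
ft_force: [0.4, -0.5, -1.8]
width: 0.0257
grip_force: 30.0
```

```bash
python3 - <<'E'
from h import *
plan()
E
```

```text
t 66.83 at [0.5388 0.2714 0.0274] yaw 74.4 w 0.0257 F [ 0.4 -0.5 -1.8]
```

Request:
drive_tool:
  increments:
    - [0, 0, 0.004, 0, 0, 0]
    - [0, 0, 0.008, 0, 0, 0]
    - [0, 0, 0.012, 0, 0, 0]
    - [0, 0, 0.014, 0, 0, 0]
    - [0, 0, 0.014, 0, 0, 0]

```text
time: 67.25
ee_pos: [0.5386, 0.2712, 0.0232]
eef_rot: [0.135, 0.991, -0.0, -0.0]
ft_force: [-0.7, -0.1, -2.3]
width: 0.0255
grip_force: 30.0
```

Request:
drive_tool:
  increments:
    - [0, 0, 0, 0, 0, 0]
    - [0, 0, 0, 0, 0, 0]
    - [0, 0, 0, 0, 0, 0]
    - [0, 0, 0, 0, 0, 0]
    - [0, 0, 0, 0, 0, 0]
  claw: 0.58

```text
time: 67.67
ee_pos: [0.5387, 0.2713, 0.0234]
eef_rot: [0.135, 0.991, 0.0, -0.0]
ft_force: [0.2, -1.1, -0.6]
width: 0.0362
grip_force: 0.0
```

Request:
drive_tool:
  increments:
    - [0, 0, -0.03, 0, 0, 0]
    - [0, 0, -0.1, 0, 0, 0]
    - [0, 0, -0.2, 0, 0, 0]
    - [0, 0, -0.34, 0, 0, 0]
    - [0, 0, -0.48, 0, 0, 0]

```text
time: 68.08
ee_pos: [0.5382, 0.2705, 0.1683]
eef_rot: [0.136, 0.991, -0.001, -0.001]
ft_force: [1.0, 0.8, 0.6]
width: 0.0363
grip_force: 0.0
```

```bash
python3 - <<'E'
from h import *
im,c=save("w19"); plan()
for z in(.014,.018,.024,.03): v,f=fitgear(im,c,"coarse",(.539,.271),z,.006); t=np.degrees(v[2]);print(z,np.round(v[:2],4),t,f)
E
```

```text
t 68.13 at [0.542  0.2717 0.1772] yaw 74.4 w 0.0364 F [4.5 0.8 6.2]
0.014 [0.5182 0.2601] 0.5862758187474113 2.738635301589966
0.018 [0.5182 0.2602] 0.25286500801584005 2.7446846961975098
0.024 [0.5176 0.261 ] 0.5653578915716786 2.76688289642334
0.03 [0.5488 0.2579] 37.934978804900155 2.817028284072876
```

Request:
drive_tool:
  increments:
    - [0.05, 0, -0.1, 0, 0, 0]
    - [0.05, 0, -0.1, 0, 0, 0]
    - [0.05, 0, -0.1, 0, 0, 0]
    - [0.05, 0, -0.1, 0, 0, 0]
    - [0.05, 0, -0.1, 0, 0, 0]

```text
time: 68.55
ee_pos: [0.5239, 0.2748, 0.1958]
eef_rot: [0.135, 0.991, -0.001, -0.001]
ft_force: [-0.2, -0.0, -0.2]
width: 0.0364
grip_force: 0.0
```

Request:
drive_tool:
  increments:
    - [0, 0, 0, 0, 0, 0]
    - [0, 0, 0, 0, 0, 0]
    - [0, 0, 0, 0, 0, 0]
    - [0, 0, 0, 0, 0, 0]
    - [0, 0, 0, 0, 0, 0]

```text
time: 68.97
ee_pos: [0.5242, 0.2751, 0.1964]
eef_rot: [0.135, 0.991, -0.0, -0.0]
ft_force: [-0.2, -0.5, -0.1]
width: 0.0362
grip_force: 0.0
```

```bash
python3 - <<'E'
from h import *
im,c=save("w20"); plan()
g=cv2.cvtColor(im,cv2.COLOR_BGR2GRAY)
e=cv2.createCLAHE(6,(12,12)).apply(g); h3=cv2.cvtColor(e,cv2.COLOR_GRAY2BGR)
for nm,i in(("raw",im),("clahe",h3)):
    for z in(.018,.024,.03): v,f=fitgear(i,c,"coarse",(.539,.271),z,.01); t=np.degrees(v[2]);print(nm,z,np.round(v[:2],4),t,round(f,2))
print(fithub(h3,c,np.array([.539,.271]),.046,list(np.arange(0,90,5.)))[:4], proj([[.539,.271,.02]],c))
E
```

```text
t 69.02 at [0.5242 0.2751 0.1964] yaw 74.4 w 0.0365 F [ 0.2 -0.1  0.1]
raw 0.018 [0.5497 0.2746] 7.6763477619528375 2.6
raw 0.024 [0.5479 0.2752] 7.874889112503449 2.58
raw 0.03 [0.546  0.2755] 8.244549053490172 2.59
clahe 0.018 [0.5399 0.2713] 29.292288814379937 0.85
clahe 0.024 [0.5377 0.272 ] 29.343003372466946 1.02
clahe 0.03 [0.5359 0.2725] 29.06067769588783 1.15
[(0.49, np.float64(75.0), np.float64(0.5405), np.float64(0.2715)), (0.63, np.float64(80.0), np.float64(0.54), np.float64(0.271)), (0.72, np.float64(70.0), np.float64(0.54), np.float64(0.271)), (0.85, np.float64(85.0), np.float64(0.54), np.float64(0.271))] [[320.72597463 238.69905765]]
```

```bash
python3 -c "
from bench import *
print(close_job())"
```

```text
the job is handed in; nothing more can be done
None
```

The job is handed in. The 9-, 12- and 15-tooth gears were meshed together; the master was turned anticlockwise to its stop, then about 97° back. The three gears are now down on their rack spindles and the stray is flat in the scrap tray; the V-block and round cap were not touched.

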